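# Pin the lid back on the sloping parts crate

### The job

Put the loose lid back on the sloping parts crate, closed, with its hinge knuckles between the crate's, then slide the loose hinge pin through all five knuckles from either end until its head is fully home against the end knuckle. Let go of everything, and leave the other things on the bench where they are.

Things in the scene. Friction and masses are not known exactly. Their poses are not given: they have to be found in the camera images.
- crate: Open plywood crate, 130 x 110 x 50 mm, fixed on a sloping stand (base 150 x 110); its rim slopes 30 deg, low end towards the robot. Origin: centre of its underside, 47 mm above the worktop. Frame tilted with it: x up the slope to the hinge, y along the hinge, z out of the mouth. Rim at z = 50. A ledge at the low end, inner face x = -65, stands 8 mm above the rim to stop the lid sliding down.
- hinge_mid (a point): Middle of the crate's hinge axis, crate frame (80, 0, 62) mm, crate's axes. The axis runs along y through three fixed steel knuckles (tubes 22 mm outside, 14 mm bore, 18 mm long) centred at y = -44, 0, +44; the row ends at y = -53 and +53. Both ends are open: a pin may enter from either.
- lid: Loose plywood lid, 129.5 x 110 x 10 mm, 0.22 kg, lying flat. Origin: centre of its underside; x to its hinge edge, z out of its outer face. Wooden grip bar in the middle: 16 mm thick (x), 64 long (y), from z = 10 to 44 mm. In place on the crate its axes match the crate's, its origin is at crate (0, 0, 50) mm and its low edge rests on the ledge (0.5 mm play).
- lid_hinge_mid (a point): Middle of the lid's hinge axis, lid frame (80, 0, 12) mm, lid's axes. Two steel knuckles (22 mm outside, 14 mm bore, 18 mm long) are centred at y = -22 and +22. In place they stand between the crate's three with 4 mm free on each side, and all five bores line up.
- pin: Loose steel hinge pin, 175 mm long, 0.12 kg, lying on a flat of its square head. Origin: on the underside, middle of its length. Its axis runs along its y at z = 12 mm. Square head 24 x 24 mm from y = -85 to -30; round shank 10 mm thick from the head's face at y = -30 to the tip at y = +90, the last 10 mm tapering to 4 mm, polished (low friction). Mass centre in the head (y = -51).
- pin_mid (a point): Point on the pin's axis 53 mm from the head's face, pin frame (0, 23, 12) mm, pin's axes. It coincides with hinge_mid when the head's face is against the end knuckle, from either end.
- block_05: Bystander: small wood block standing on end, 31 x 29 x 81 mm, loose; origin at the centre of its underside.
- block_10: Bystander: small wood block standing on end, 31 x 29 x 82 mm, loose; origin at the centre of its underside.
- spring_clamp_1: Bystander: small spring clamp lying flat, 52 x 107 x 20 mm, loose; origin at the centre of its underside.
- sanding_block: Bystander: flat wooden sanding block, 60 x 99 x 23 mm, loose; origin at the centre of its underside.
- black_pot: Bystander: small black pot, 81 x 81 x 55 mm, loose; origin at the centre of its underside.

How it is judged:
On the way, in this order (a step that is already met when the one before it is completed fails the run):
1. the lid lies closed on the crate with its knuckles between the crate's (distance between lid_hinge_mid and hinge_mid below 0.008 m and angle between the z axis of lid and the z axis of crate, either way round below 0.08 rad), for 0.2 s.
2. the pin is through all the knuckles, its head home (all of step 1 and distance between pin_mid and hinge_mid below 0.005 m and angle between the y axis of pin and the y axis of crate, either way round below 0.05 rad), for 0.2 s.
At the end, for the whole second after the job is handed in: The lid lies closed on the crate (middle of its hinge within 8 mm of the crate's, its faces and edges parallel to the crate's within 0.08 rad), the pin is in the hinge along its axis (within 0.05 rad) with its head home (pin_mid within 5 mm of hinge_mid), and lid and pin are at rest (all of step 2 and angle between the x axis of lid and the x axis of crate, either way round below 0.08 rad and linear speed of each of lid, pin below 0.02 m/s); the robot touches nothing.
It fails at once if a bystander is shifted by more than 30 mm (distance of any of block_05, block_10, spring_clamp_1, sanding_block, black_pot from where it was at the start of the episode above 0.03 m).
It also fails if it takes over 64 s, if anything falls off the work surface, if the arm or the gripper's body presses on something with over 40 N, if the wrist force passes 120 N, or if a joint passes its speed limit or range.

### The arm

A 6-joint arm with a two-finger parallel gripper is mounted at the origin on a cart in front of the work surface, level with it; the furniture and walls round the work are solid. World frame = base frame: x ahead of the robot, y to its left, z up, the work surface at z = 0. Lengths are in m, angles in rad, forces in N, time in s.
With the tool pointing down it reaches from about 0.4 to 0.825 m from the base axis. Payload 7 kg.
Tool frame: the origin (TCP) lies midway between the tips of the shut fingers; the grasp point (between the pads) lies 19 mm behind it (arm.hold_point_z is the distance from the TCP to the grasp point, in m); z points along the fingers, x is the direction in which the jaws open and shut, and the axes are right-handed (so a half turn about z gives the same grasp; the last joint's range is limited). The gripper opens to 88 mm and grips with 3 to 60 N. Pads are 19 mm wide; open, the fingers measure 130 mm over their backs; the gripper's body (78 mm by 193 mm) begins 47 mm behind the grasp point.
Start: joints at [-0.859, 0.359, 0.012, 0, -1.224, -0.288], TCP at [0.278, -0.615, 0.198] pointing down, gripper open.
Joint ranges: [-3.07, 3.07], [-1.43, 2.12], [-1.02, 1.25], [-3.03, 1.67], [-3.05, -0], [-3.03, 3.03]. Speed limits (rad/s): [2.39, 2.39, 3.01, 3.14, 3.14, 3.14].

### API

Orientations are given as [roll, pitch, yaw] about the fixed x, y, z axes, in that order (R = Rz(yaw) Ry(pitch) Rx(roll)).
In Python, from station import readout, viewer, job, arm gives the robot as it stands.
- The arm moves only by the tool apply_moves, never from a script. Its argument "deltas" is text: rows parted by semicolons, each of 4 numbers parted by spaces: the shift along the tool's x, y, z in cm, then the turn about the tool's z in rad. A call has 1 to 10 rows; each row shifts and turns the commanded pose from where the row before left it, along the tool's axes as they then stand; what a row does not reach is not made up. A row lasts 1/8 s, in which the tool goes at most 62.5 mm and 10.7 degrees, less where a joint would pass 70% of its speed; a pose out of reach is approached as far as the arm can. A call is refused whole if a number of a shift passes 6.25 or a number of a turn 0.188, either way. A call with a gripper value outside its range is refused whole. "gripper" is the closure, from -1 (fully open) to 1 (shut), so that 0 is half open, set as the call begins (left out, the last holds). The fingers move at their own pace and stop on an object; "squeeze" is the grip in N (left out, the last holds). Time passes only in rows, so rows that do not move let the fingers close. It gives the time, the measured TCP pose, the force and the opening at its end, in the units of the state.
- readout.get_state(): the state, without advancing time (a new reading comes with each control period).
- viewer.grab_frame(name): name is "scene" or "top"; returns a dict with "image" (480x640x3 uint8, red, green, blue), "camera_matrix" (3x3 intrinsics, pixels), "k1" (the pictures are not rectified: a ray, as slopes to the right and down, at radius r is drawn at 1 + k1 r^2 times it, then the intrinsics apply), "cam_to_world" (4x4, takes a point from camera to world coordinates). Camera axes: x right, y up, looking along -z (the intrinsics and any distortion apply to the point x, -y, -z); pixel columns grow to the right and rows downward; lengths in m; the calibration is good to about 2 mm. A picture is of the moment at which its call begins. There is no depth.
- job.job_done(): hands the job in, once; it reports no verdict.
Trained networks look in the newest picture that a camera, given by its name, has taken for a name from the list of things; names that differ only in an ending like _2 or _b are one class to them, and where a whole thing is asked for, a point or a joint stands for the part that bears it (a point fixed in the world has none). Each returns a list of dicts, best first, with "conf" (0 to 1); they miss things now and then, are a little off and sometimes report something else, mostly with a low value. They report only what shows in the picture. A call takes as long as a camera call.
- viewer.silhouettes(camera, query): "region" (480x640 bool, what is visible of it) and "extent" ([left, top, width, height] in pixels, round what is visible of it).
The state is a dict: "t": time; "q": joint angles; "qd": joint speeds; "joint_efforts": joint torques, N m; "eef_pos": TCP position; "ee_rot": TCP orientation; "force": force on the tool from outside, world axes, zero at the start; "moment": the same for the moment, N m; "width": finger opening in m.
Only numpy, scipy, OpenCV 4.12 (cv2) and the standard library are available. Lean on these libraries where they do the work, as an engineer would, in place of code of your own. Each camera call takes 0.05 s, during which the arm holds its last target.

## Working session

There is one attempt and no reset: what is moved stays moved. The work goes in short steps, Python scripts to look and compute and a tool call to move; the robot and the scene stay as the last step left them, time stands still between calls to the robot, and variables do not carry over. Pictures are saved under pics/ and viewed, and the job is handed in when it is done.

Besides the shell and the picture viewer there is one more tool, called after ">>>" as name(argument=value, ...) on one line, values as JSON. apply_moves: Moves the arm, as the interface text tells. Its arguments: {"type":"object","properties":{"deltas":{"type":"string"},"gripper":{"type":"number"},"squeeze":{"type":"number"}},"required":["deltas"]}

```bash
ls; mkdir -p pics
python3 - <<'E'
from station import readout, viewer, job, arm
import cv2
print(readout.get_state()); print([a for a in dir(arm) if a[0]!='_'], arm.hold_point_z)
for n in("scene","top"):
    f=viewer.grab_frame(n); cv2.imwrite(f"pics/{n}0.png",f["image"][:,:,::-1]); print(f["camera_matrix"],f["k1"],f["cam_to_world"])
E
```

```text
pics
{'t': 0.0, 'q': array([-8.58918111e-01,  3.59417861e-01,  1.10673449e-02, -3.60287375e-04,
       -1.22403725e+00, -2.88117958e-01]), 'qd': array([ 2.46755757e-04, -5.20411378e-05, -3.11884774e-04,  6.97688190e-05,
        2.32564954e-04,  1.90064380e-04]), 'joint_efforts': array([ 8.46180901e-04, -5.82716203e+01,  2.93065381e+01,  6.99698389e+00,
        6.93502690e-03, -1.27570288e-04]), 'eef_pos': array([ 0.27733659, -0.61483264,  0.19680452]), 'ee_rot': array([-3.14146513e+00, -1.62208934e-03,  1.99443377e+00]), 'force': array([-0.18502728, -0.20531427,  0.31056689]), 'moment': array([ 0.02146602,  0.04836533, -0.03646988]), 'width': 0.08764498082799169}
['Unreachable', 'hold_point_z'] 0.0188
[[575.5916709    0.         316.86341868]
 [  0.         575.5916709  236.25848998]
 [  0.           0.           1.        ]] 0.062471316652217335 [[ 0.51023092  0.37508594 -0.77393471 -0.34468723]
 [-0.86000171  0.23071932 -0.45515453 -0.50731524]
 [ 0.00783962  0.8978191   0.44029469  0.60525235]
 [ 0.          0.          0.          1.        ]]
[[440.61180257   0.         310.53743756]
 [  0.         440.61180257 237.41796613]
 [  0.           0.           1.        ]] -0.060211386057439586 [[-0.02722715  0.97957722 -0.19921633  0.35475631]
 [-0.9996199  -0.02581789  0.00966877  0.0190462 ]
 [ 0.00432796  0.19940386  0.97990784  1.08727803]
 [ 0.          0.          0.          1.        ]]
```

View pics/scene0.png

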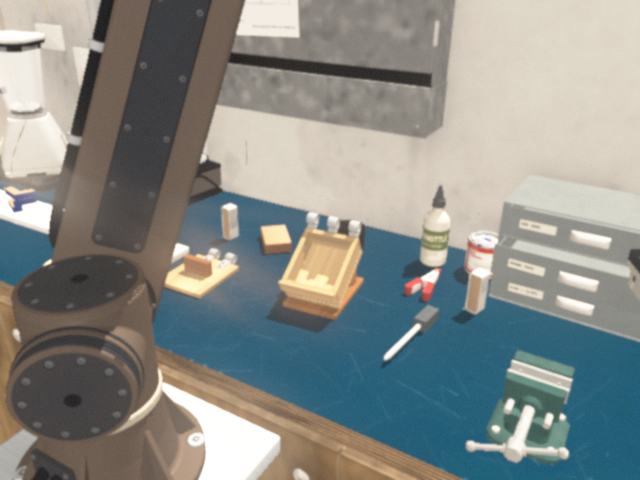

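View pics/top0.png

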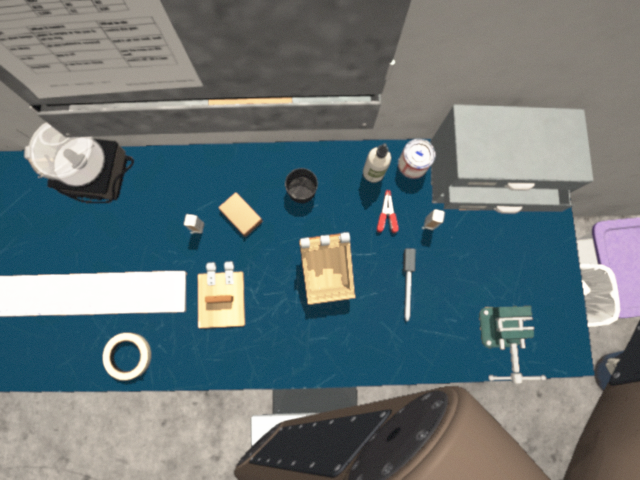

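```bash
cat > h.py <<'E'
import numpy as np, cv2
from scipy.spatial.transform import Rotation as R
def proj(f,P):
    P=np.atleast_2d(P); T=np.linalg.inv(f["cam_to_world"]); c=P@T[:3,:3].T+T[:3,3]
    s=np.stack([c[:,0],-c[:,1]],1)/(-c[:,2:3]); r2=(s**2).sum(1,keepdims=True); s=s*(1+f["k1"]*r2)
    K=f["camera_matrix"]; return s*[K[0,0],K[1,1]]+[K[0,2],K[1,2]]
def ray(f,uv,z):
    K=f["camera_matrix"]; d=(np.array(uv,float)-[K[0,2],K[1,2]])/[K[0,0],K[1,1]]; s=d.copy()
    for _ in range(20): s=d/(1+f["k1"]*(s@s))
    v=f["cam_to_world"][:3,:3]@[s[0],-s[1],-1]; o=f["cam_to_world"][:3,3]; return o+v*(z-o[2])/v[2]
def box(x0,x1,y0,y1,z0,z1): return np.array([[x,y,z] for x in(x0,x1) for y in(y0,y1) for z in(z0,z1)])/1e3
def cyl(x,z,r,y0,y1,n=14,r1=None):
    a=np.arange(n)*2*np.pi/n; r1=r if r1 is None else r1
    return np.array([[x+q*np.cos(t),y,z+q*np.sin(t)] for y,q in((y0,r),(y1,r1)) for t in a])/1e3
LID=[box(-64.75,64.75,-55,55,0,10),box(-8,8,-32,32,10,44),cyl(80,12,11,-31,-13),cyl(80,12,11,13,31),box(60,80,-31,-13,1,12),box(60,80,13,31,1,12)]
PIN=[box(-12,12,-85,-30,0,24),cyl(0,12,5,-30,80),cyl(0,12,5,80,90,r1=2)]
CRATE=[box(-65,65,-55,55,0,50),box(-73,-65,-55,55,0,58)]+[x for y in(-44,0,44) for x in (cyl(80,62,11,y-9,y+9),box(65,80,y-9,y+9,45,62))]
def render(f,parts,T):
    m=np.zeros((480*4,640*4),np.uint8)
    for p in parts:
        q=proj(f,p@T[:3,:3].T+T[:3,3]); h=cv2.convexHull(((q+.5)*4).astype(np.float32)); cv2.fillConvexPoly(m,np.round(h).astype(np.int32),255)
    return cv2.resize(m,(640,480),interpolation=cv2.INTER_AREA)/255.
def pose(x,y,z,yaw,pitch=0):
    T=np.eye(4); T[:3,:3]=R.from_euler('ZY',[yaw,pitch]).as_matrix(); T[:3,3]=[x,y,z]; return T
E
python3 - <<'E'
from station import viewer
from h import *
import pickle
D={}
for n in("top","scene"):
    D[n]=viewer.grab_frame(n)
    for q in("lid","pin","crate","block_05","spring_clamp_1","sanding_block","black_pot"):
        r=viewer.silhouettes(n,q); D[n,q]=r
        print(n,q,[(round(a["conf"],2),[int(v) for v in a["extent"]]) for a in r])
pickle.dump(D,open("d0.pkl","wb"))
E
```

```text
top lid [(0.84, [199, 259, 42, 65]), (0.73, [402, 250, 11, 71])]
top pin [(0.63, [408, 249, 6, 70])]
top crate [(0.87, [299, 232, 56, 74])]
top block_05 [(0.81, [182, 218, 22, 17]), (0.75, [423, 212, 19, 13])]
top spring_clamp_1 [(0.86, [376, 194, 21, 37]), (0.64, [300, 231, 55, 74])]
top sanding_block [(0.73, [217, 194, 44, 44])]
top black_pot [(0.57, [284, 171, 32, 33])]
scene lid [(0.62, [167, 249, 70, 49]), (0.19, [221, 201, 16, 40])]
scene pin [(0.75, [382, 304, 56, 54])]
scene crate [(0.87, [276, 214, 83, 94])]
scene block_05 [(0.76, [219, 200, 18, 39]), (0.76, [463, 267, 24, 44])]
scene spring_clamp_1 []
scene sanding_block [(0.68, [263, 226, 26, 28]), (0.46, [279, 210, 80, 98])]
scene black_pot [(0.74, [338, 220, 28, 29]), (0.5, [384, 304, 54, 53])]
```

Run:
```python
import cv2
a=cv2.imread("pics/top0.png");b=cv2.imread("pics/scene0.png")
cv2.imwrite("pics/c1.png",cv2.resize(a[180:340,180:440],None,fx=3,fy=3,interpolation=cv2.INTER_CUBIC))
cv2.imwrite("pics/c2.png",cv2.resize(b[200:370,150:450],None,fx=2.6,fy=2.6,interpolation=cv2.INTER_CUBIC))
```

```text
(no output)
```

View pics/c1.png

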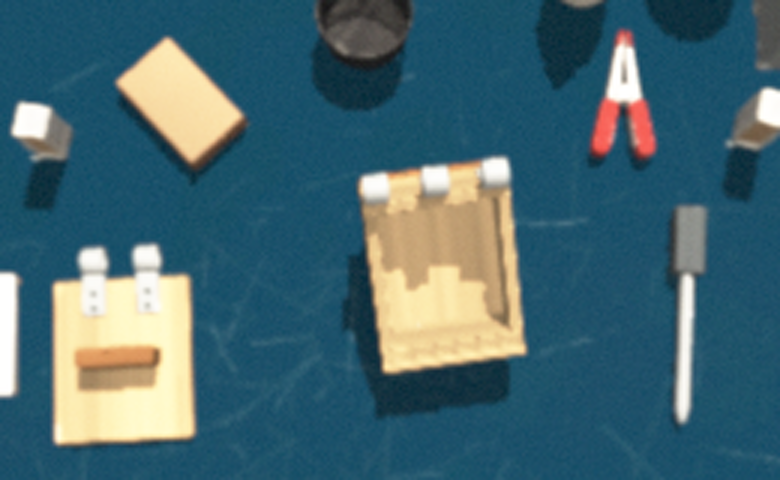

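View pics/c2.png

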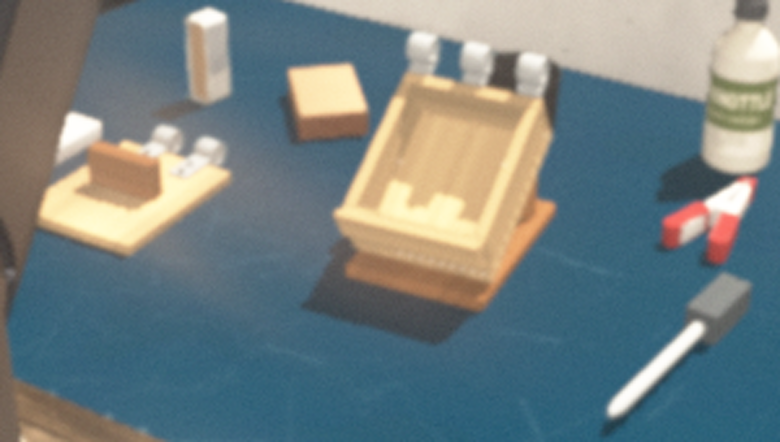

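```bash
cat > fit.py <<'E'
from h import *
import pickle
from scipy.optimize import minimize
def seg(f,m):
    im=cv2.GaussianBlur(f["image"],(3,3),0).astype(float); r=im[...,0]-0.62*im[...,2]  # table: R<<B
    band=cv2.dilate(m.astype(np.uint8),np.ones((9,9)))>0
    return np.clip((r+8)/30,0,1)*band, band
def fit(D,cams,name,parts,x0,z,pitch=0,own=True,idx=0):
    S={}
    for c in cams:
        if not D[c,name]: continue
        m=D[c,name][idx if c=="top" else 0]["region"]
        S[c]=seg(D[c],m) if own else (m.astype(float),np.ones_like(m))
    def cost(p):
        T=pose(p[0],p[1],z,p[2],pitch); e=0
        for c,(s,b) in S.items():
            r=render(D[c],parts,T); e+=np.abs(r-s)[b].sum()/s.sum()+ r[~b].sum()/s.sum()
        return e
    best=None
    sx=np.array([[0,0,0],[.015,0,0],[0,.015,0],[0,0,.15]])+x0
    for _ in range(3):
        o=minimize(cost,x0 if best is None else best.x,method="Nelder-Mead",options=dict(initial_simplex=sx,xatol=1e-4,fatol=1e-4)); best=o
        sx=np.array([[0,0,0],[.006,0,0],[0,.006,0],[0,0,.05]])+o.x
    return best.x,best.fun
def overlay(D,c,items,out,crop,fx):
    im=D[c]["image"][:,:,::-1].copy(); x0,y0,x1,y1=crop; im=cv2.resize(im[y0:y1,x0:x1],None,fx=fx,fy=fx,interpolation=cv2.INTER_CUBIC)
    for parts,T in items:
        for p in parts:
            q=proj(D[c],p@T[:3,:3].T+T[:3,3]); q=(q+.5-[x0,y0])*fx
            if len(p)==8:
                for i in range(8):
                    for j in(1,2,4):
                        if not i&j: cv2.line(im,tuple(int(v) for v in q[i]),tuple(int(v) for v in q[i|j]),(0,255,0),1)
            else: cv2.polylines(im,[cv2.convexHull(q.astype(np.float32)).astype(np.int32)],True,(255,0,255),1)
    cv2.imwrite(out,im)
E
cat > f0.py <<'E'
from fit import *
D=pickle.load(open("d0.pkl","rb")); t=D["top"]
print(ray(t,(220,315),0),ray(t,(328,270),.08),ray(t,(409,285),.01))
l0=ray(t,(221,300),.01); p0=ray(t,(408,285),.01); c0=ray(t,(329,278),.08)
res={}
for cams in (["top"],["scene"],["top","scene"]):
  for own in(True,False):
    for n,parts,x0,z,pi in(("lid",LID,[l0[0],l0[1],0],0,0),("pin",PIN,[p0[0],p0[1],-3.14],0,0),("crate",CRATE,[c0[0],c0[1],0.1],.047,-np.pi/6)):
        x,e=fit(D,cams,n,parts,np.array(x0),z,pi,own); print(cams,own,n,x.round(4),round(e,3)); res[n]=(parts,pose(x[0],x[1],z,x[2],pi))
        if own: res[n,"own"]=res[n]
it=[res[n,"own"] for n in("lid","pin","crate")]
overlay(D,"top",it,"pics/o1.png",(180,180,440,340),3); overlay(D,"scene",it,"pics/o2.png",(150,200,450,370),2.6)
E
python3 f0.py
```

```text
[0.38855307 0.23436666 0.        ] [ 0.48204155 -0.0289564   0.08      ] [ 0.44834919 -0.2297658   0.01      ]
['top'] True lid [0.4257 0.2329 0.0326] 0.088
['top'] True pin [ 0.4521 -0.2265 -1.7125] 0.619
['top'] True crate [ 0.503  -0.0248  0.1247] 0.069
['top'] False lid [0.4268 0.2324 0.0479] 0.058
['top'] False pin [ 0.5499 -0.2769 -2.3977] 1.267
['top'] False crate [ 0.504  -0.0247  0.103 ] 0.03
['scene'] True lid [0.4197 0.2191 0.0026] 0.251
['scene'] True pin [ 0.4533 -0.2278 -4.8151] 0.172
['scene'] True crate [ 0.5024 -0.0263  0.0523] 0.176
['scene'] False lid [0.426  0.2302 0.045 ] 0.117
['scene'] False pin [ 0.5525 -0.2228 -4.4263] 1.263
['scene'] False crate [ 0.5103 -0.0231  0.1113] 0.067
['top', 'scene'] True lid [0.4268 0.2305 0.0427] 0.362
['top', 'scene'] True pin [ 0.4532 -0.2279 -4.8085] 0.375
['top', 'scene'] True crate [ 0.5028 -0.0257  0.1096] 0.249
['top', 'scene'] False lid [0.4265 0.2315 0.0439] 0.179
['top', 'scene'] False pin [ 0.4531 -0.2283 -4.8102] 0.418
['top', 'scene'] False crate [ 0.5042 -0.0251  0.1104] 0.105
```

```bash
sed -i 's/-3.14\]/1.52]/' f0.py; python3 f0.py | grep pin
```

```text
['top'] True pin [ 0.4531 -0.2276  1.4634] 0.197
['top'] False pin [ 0.4526 -0.2277  1.4721] 0.28
['scene'] True pin [ 0.4545 -0.2286  1.4797] 0.173
['scene'] False pin [ 0.4549 -0.2286  1.4737] 0.125
['top', 'scene'] True pin [ 0.4537 -0.2278  1.4707] 0.381
['top', 'scene'] False pin [ 0.453  -0.2282  1.4744] 0.424
```

View pics/o1.png

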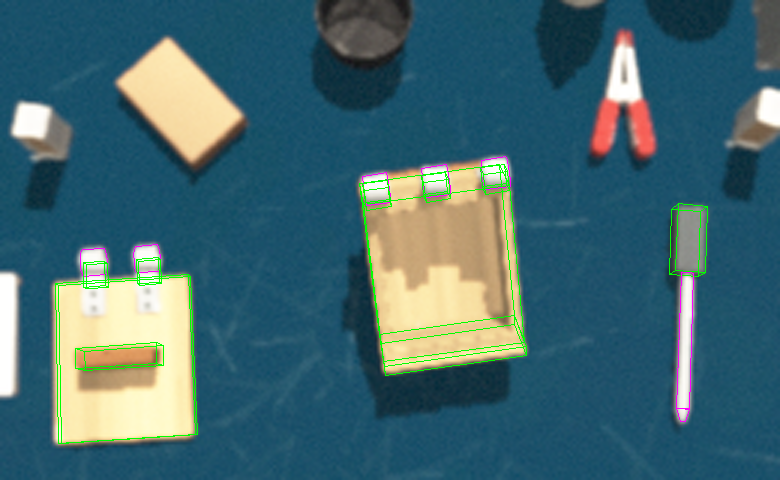

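View pics/o2.png

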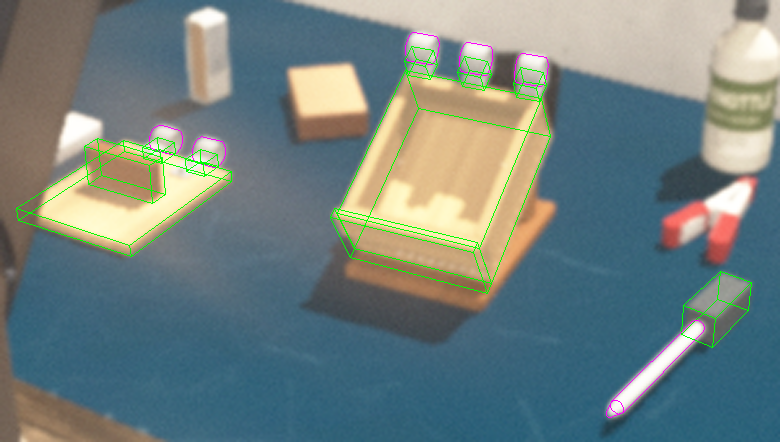

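```bash
cat > go.py <<'E'
import sys
from station import readout
import numpy as np
# usage go.py step_cm  x,y,z,yaw [x,y,z,yaw ...]  -> rows
s=readout.get_state(); p=np.array(s["eef_pos"]); yaw=s["ee_rot"][2]
print("at",p.round(4),"rot",np.round(s["ee_rot"],3),"F",np.round(s["force"],1),"w",round(s["width"],4),"t",round(s["t"],2),"q6",round(s["q"][5],2))
step=float(sys.argv[1])/100
rows=[]
for w in sys.argv[2:]:
    t=np.array([float(v) for v in w.split(",")]); d=t[:3]-p; dy=(t[3]-yaw+np.pi)%(2*np.pi)-np.pi if abs(t[3])<10 else 0
    if abs(t[3]-yaw)<3.3: dy=t[3]-yaw
    n=max(1,int(np.ceil(max(np.linalg.norm(d)/step-1e-6,abs(dy)/.18))))
    for i in range(n):
        dd=d/n; c,s_=np.cos(yaw),np.sin(yaw)
        rows.append("%.2f %.2f %.2f %.3f"%(100*(dd[0]*c+dd[1]*s_),100*(dd[0]*s_-dd[1]*c),-100*dd[2],-dy/n)); yaw+=dy/n
    p=t[:3]
for i in range(0,len(rows),10): print("; ".join(rows[i:i+10]))
E
python3 go.py 5.5 0.43,-0.2,0.2,1.994 0.4265,0.231,0.15,1.614
```

```text
at [ 0.2775 -0.6153  0.1978] rot [-3.142  0.     1.995] F [ 0.2 -0.5  0.3] w 0.0875 t 0.9 q6 -0.29
3.51 3.44 -0.02 0.000; 3.51 3.44 -0.02 0.000; 3.51 3.44 -0.02 0.000; 3.51 3.44 -0.02 0.000; 3.51 3.44 -0.02 0.000; 3.51 3.44 -0.02 0.000; 3.51 3.44 -0.02 0.000; 3.51 3.44 -0.02 0.000; 3.51 3.44 -0.02 0.000; 4.93 2.17 0.63 0.048
5.03 1.94 0.63 0.048; 5.11 1.70 0.63 0.048; 5.19 1.45 0.63 0.048; 5.25 1.20 0.63 0.048; 5.30 0.95 0.63 0.048; 5.34 0.70 0.63 0.048; 5.37 0.44 0.63 0.048
```

>>> apply_moves(deltas="3.5 3.45 0 0;3.5 3.45 0 0;3.5 3.45 0 0;3.5 3.45 0 0;3.5 3.45 0 0;3.5 3.45 0 0;3.5 3.45 0 0;3.5 3.45 0 0;3.5 3.45 0 0;4.95 2.15 0 0.05", gripper=-1, squeeze=15)

```text
t: 2.15
eef_pos: [0.4312, -0.145, 0.1979]
ee_rot: [3.141, 0.0, 1.943]
force: [1.0, 0.5, 0.1]
width: 0.0878
```

>>> apply_moves(deltas="5.05 1.95 0 0.05;5.1 1.7 0 0.05;5.2 1.45 1 0.05;5.25 1.2 1 0.05;5.3 0.95 1 0.05;5.35 0.7 1 0.05;5.35 0.45 1 0.03;0 0 0 0")

```text
t: 3.15
eef_pos: [0.4307, 0.2336, 0.147]
ee_rot: [-3.141, 0.001, 1.618]
force: [0.5, -0.5, 0.0]
width: 0.0877
```

```bash
python3 go.py 5 0.4265,0.231,0.0195,1.614
```

```text
at [0.4307 0.2336 0.147 ] rot [-3.141e+00  1.000e-03  1.618e+00] F [ 0.5 -0.5  0. ] w 0.0877 t 3.15 q6 -2.42
-0.08 -0.14 4.25 0.001; -0.08 -0.14 4.25 0.001; -0.08 -0.14 4.25 0.001
```

>>> apply_moves(deltas="-0.1 -0.15 4.2 0;-0.1 -0.15 4.2 0;-0.1 -0.15 4.2 0;0 0 0.1 0;0 0 0 0")

```text
t: 3.78
eef_pos: [0.4274, 0.2279, 0.0221]
ee_rot: [3.14, -0.001, 1.615]
force: [0.7, 0.5, 0.3]
width: 0.0875
```

```bash
python3 - <<'E'
from station import viewer
import pickle
from fit import *
D={n:viewer.grab_frame(n) for n in("top","scene")}
D["top","lid"]=viewer.silhouettes("top","lid")
it=[(LID,pose(.4265,.231,0,.0435))]
overlay(D,"top",it,"pics/o3.png",(160,220,290,340),5); overlay(D,"scene",it,"pics/o4.png",(100,180,300,330),4)
E
python3 go.py 5 0.4265,0.231,0.0195,1.614
```

```text
at [0.4276 0.2285 0.0225] rot [ 3.139e+00 -2.000e-03  1.615e+00] F [-0.7 -0.8 -0.3] w 0.0876 t 3.92 q6 -2.42
0.25 -0.10 0.30 0.001
```

View pics/o3.png

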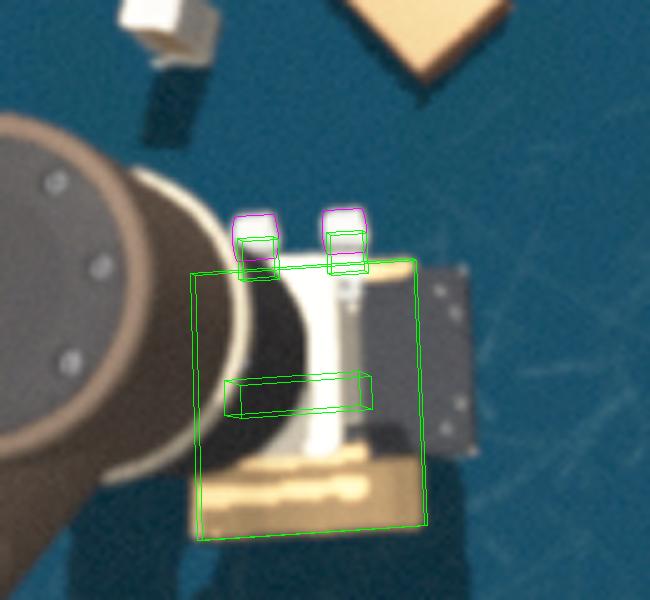

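View pics/o4.png

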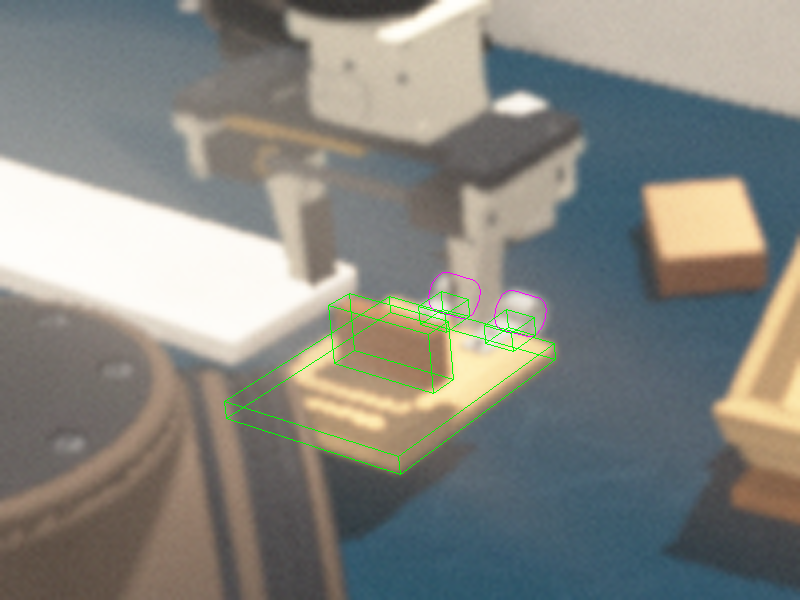

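Run:
```python
from station import viewer
from fit import *
f=viewer.grab_frame("scene"); 
T=pose(.4274,.228,0,.0435)
for y in(-44,44):
  for z in(22,60,90): print(y,z,((proj(f,T[:3,:3]@[0,y/1e3,z/1e3]+T[:3,3])-[100,180])*4).round())
f=viewer.grab_frame("top");print(((proj(f,[.4274,.228,.15])-[160,220])*5))
```

```text
-44 22 [[465. 371.]]
-44 60 [[460. 304.]]
-44 90 [[455. 251.]]
44 22 [[328. 330.]]
44 60 [[321. 266.]]
44 90 [[316. 213.]]
[[246.23552557 372.54701188]]
```

Run:
```python
from station import viewer
from fit import *
im=viewer.grab_frame("scene")["image"][:,:,::-1]
cv2.imwrite("pics/z1.png",cv2.resize(im[190:290,140:260],None,fx=6.5,fy=6,interpolation=cv2.INTER_CUBIC))
f=viewer.grab_frame("top")
for z in (.08,.12,.15):
  for x in(-.039,.039): print(z,((proj(f,[.4274+x,.1315,z])-[160,220])*5).round())
```

```text
0.08 [[492. 465.]]
0.08 [[491. 293.]]
0.12 [[482. 462.]]
0.12 [[481. 283.]]
0.15 [[474. 460.]]
0.15 [[473. 275.]]
```

View pics/z1.png

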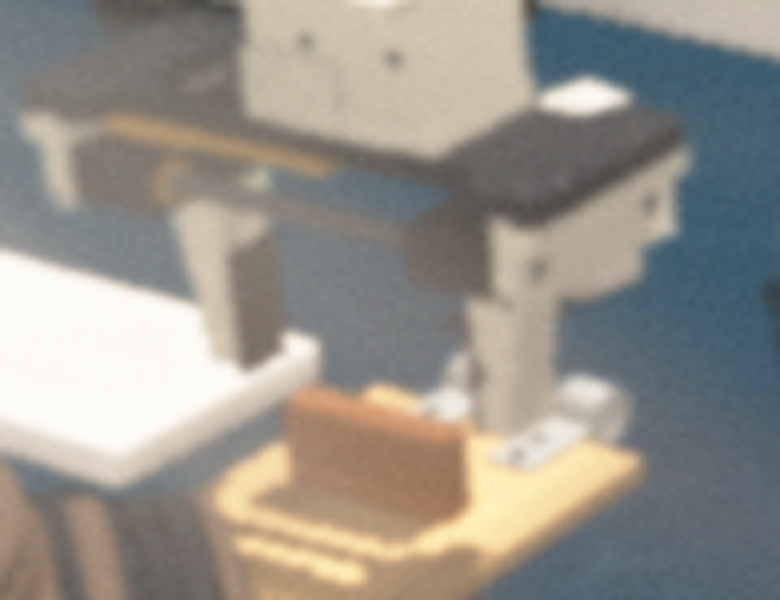

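>>> apply_moves(deltas="0.25 -0.1 0.3 0;0 0 0 0;0 0 0 0;0 0 0 0", gripper=-0.3, squeeze=6)

```text
t: 4.62
eef_pos: [0.4254, 0.23, 0.0177]
ee_rot: [-3.141, 0.0, 1.615]
force: [-0.0, -0.8, 0.8]
width: 0.0583
```

Run:
```python
from station import viewer
from fit import *
im=viewer.grab_frame("scene")["image"][:,:,::-1]
cv2.imwrite("pics/z2.png",cv2.resize(im[190:290,140:260],None,fx=6.5,fy=6,interpolation=cv2.INTER_CUBIC))
```

```text
(no output)
```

View pics/z2.png

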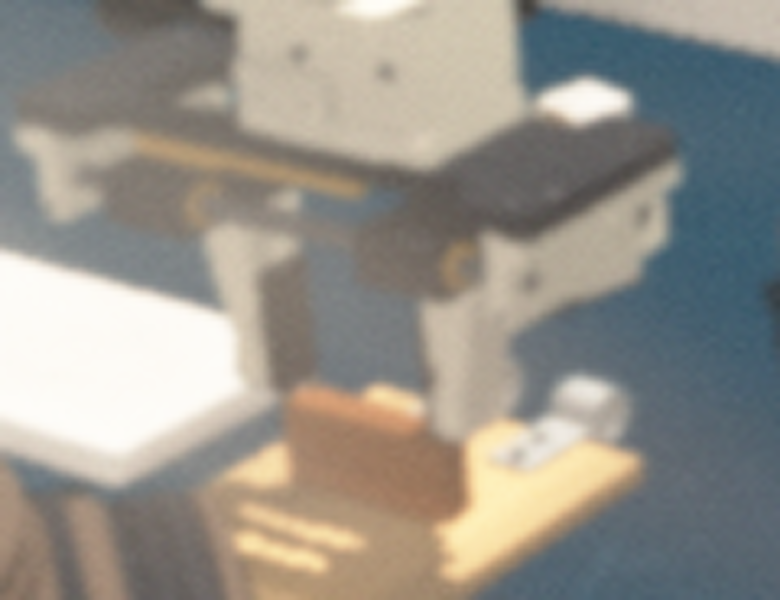

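>>> apply_moves(deltas="0 0 0 0;0 0 0 0;0 0 0.6 0;0 0 0 0", gripper=-1)

```text
t: 5.18
eef_pos: [0.4251, 0.2296, 0.0112]
ee_rot: [-3.141, 0.001, 1.614]
force: [0.5, 0.6, -0.7]
width: 0.0864
```

Run:
```python
from station import viewer
from fit import *
im=viewer.grab_frame("scene")["image"][:,:,::-1]
cv2.imwrite("pics/z3.png",cv2.resize(im[190:290,140:260],None,fx=6.5,fy=6,interpolation=cv2.INTER_CUBIC))
f=viewer.grab_frame("top");im=f["image"][:,:,::-1]
cv2.imwrite("pics/z4.png",cv2.resize(im[220:340,160:290],None,fx=6,fy=5,interpolation=cv2.INTER_CUBIC))
```

```text
(no output)
```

View pics/z3.png

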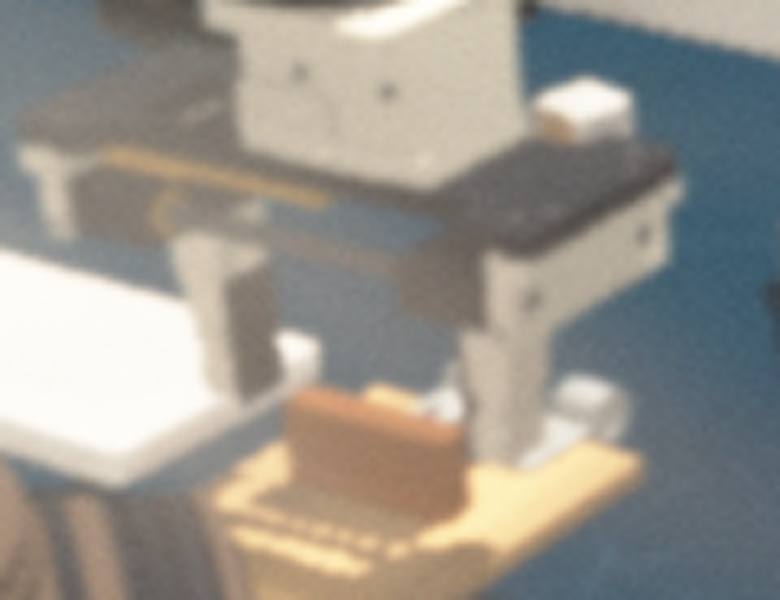

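Run:
```python
from station import viewer
from fit import *
f=viewer.grab_frame("scene")
def p(x,y,z):
    q=proj(f,[.4251+x,.2296+y,z])[0]; return ((q+.5-[140,190])*[6.5,6]).round()
for x in(0,.02,.04):
  for z in(.011,.036): print(x,z,p(x,.044,z),p(x,.065,z),p(x,-.044,z),p(x,-.065,z))
```

```text
0 0.011 [275. 465.] [226. 450.] [488. 531.] [541. 548.]
0 0.036 [268. 402.] [219. 387.] [483. 467.] [536. 483.]
0.02 0.011 [318. 442.] [269. 427.] [529. 506.] [582. 522.]
0.02 0.036 [311. 379.] [262. 365.] [524. 442.] [577. 458.]
0.04 0.011 [359. 419.] [311. 404.] [569. 482.] [622. 497.]
0.04 0.036 [353. 357.] [304. 343.] [565. 418.] [617. 433.]
```

View pics/z4.png

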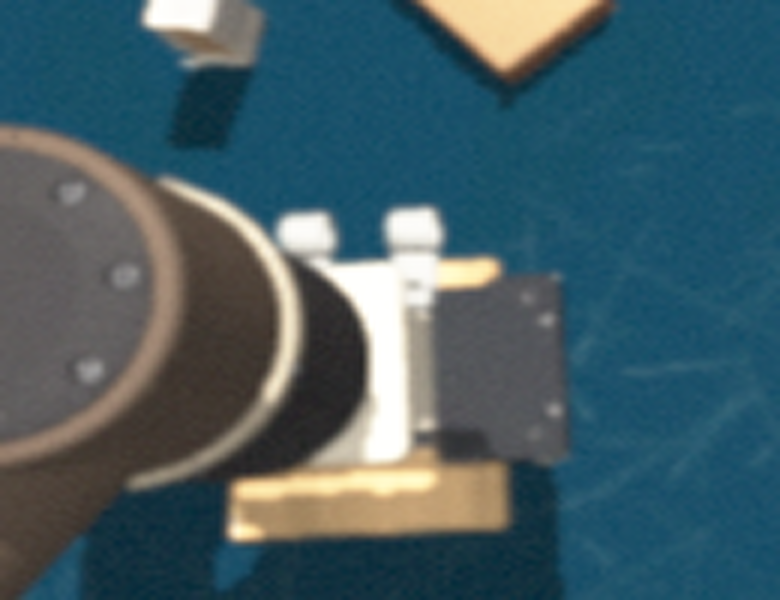

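Run:
```python
from station import viewer
from fit import *
f=viewer.grab_frame("scene")
def p(x,y,z):
    q=proj(f,[.4254+x,.230+y,z])[0]; return ((q+.5-[140,190])*[6.5,6]).round()
for z in(.018,.028,.038,.048): print(z,p(0,.029,z),p(0,.05,z),p(0,-.029,z),p(0,-.05,z))
```

```text
0.018 [308. 458.] [259. 443.] [449. 501.] [502. 517.]
0.028 [306. 433.] [256. 418.] [447. 475.] [499. 491.]
0.038 [303. 407.] [253. 392.] [444. 450.] [497. 465.]
0.048 [300. 381.] [250. 367.] [442. 423.] [495. 439.]
```

>>> apply_moves(deltas="0 0 0.4 0;0 0 0 0")

```text
t: 5.62
eef_pos: [0.4252, 0.2298, 0.0074]
ee_rot: [-3.141, 0.0, 1.615]
force: [-0.8, -0.5, -0.3]
width: 0.0876
```

>>> apply_moves(deltas="0 0 0.4 0;0 0 0 0")

```text
t: 5.88
eef_pos: [0.4252, 0.2298, 0.0034]
ee_rot: [-3.141, 0.0, 1.614]
force: [0.2, 0.7, 0.1]
width: 0.0875
```

>>> apply_moves(deltas="0 0 0.4 0;0 0 0 0")

```text
t: 6.12
eef_pos: [0.4253, 0.2298, -0.0006]
ee_rot: [-3.141, 0.0, 1.615]
force: [0.1, 0.1, 0.4]
width: 0.0875
```

>>> apply_moves(deltas="0 0 0.4 0;0 0 0 0;0 0 0 0")

```text
t: 6.5
eef_pos: [0.4254, 0.23, -0.0043]
ee_rot: [-3.142, 0.0, 1.615]
force: [-0.3, 0.7, -1.1]
width: 0.0877
```

Run:
```python
from station import viewer
from fit import *
im=viewer.grab_frame("scene")["image"][:,:,::-1]
cv2.imwrite("pics/z5.png",cv2.resize(im[190:290,140:260],None,fx=6.5,fy=6,interpolation=cv2.INTER_CUBIC))
```

```text
(no output)
```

View pics/z5.png

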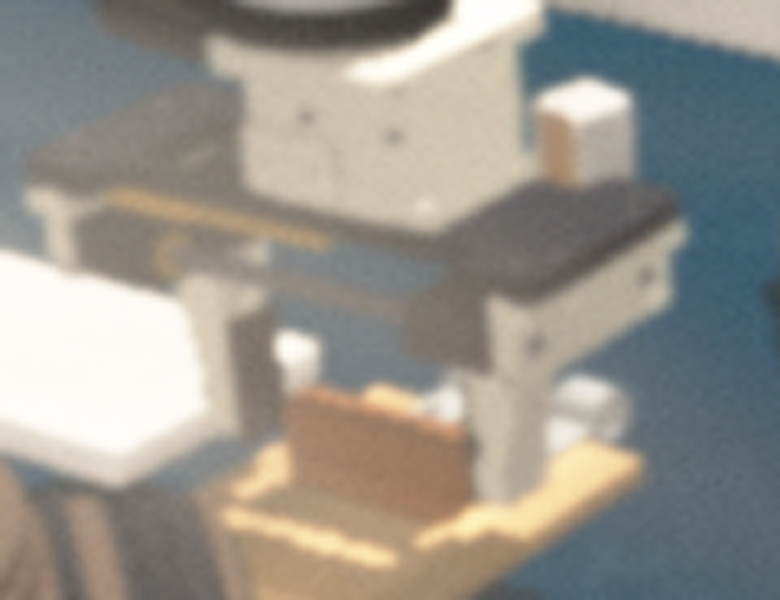

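>>> apply_moves(deltas="0 0 0 0;0 0 0 0;0 0 0 0;0 0 0 0", gripper=1, squeeze=20)

```text
t: 7.05
eef_pos: [0.4255, 0.2301, -0.0042]
ee_rot: [3.141, -0.0, 1.615]
force: [-0.0, -0.0, 0.1]
width: 0.0638
```

>>> apply_moves(deltas="0 0 -1 0;0 0 -2 0;0 0 -3 0;0 0 0 0;0 0 0 0")

```text
t: 7.68
eef_pos: [0.4251, 0.2297, 0.0556]
ee_rot: [-3.141, -0.0, 1.614]
force: [0.1, -0.7, -2.2]
width: 0.0636
```

```bash
cat > snap.py <<'E'
import sys
from station import viewer
from fit import *
n=sys.argv[1]; x0,y0,x1,y1=map(int,sys.argv[3:7]); im=viewer.grab_frame(n)["image"][:,:,::-1][y0:y1,x0:x1]
s=min(800/im.shape[1],600/im.shape[0]); cv2.imwrite("pics/%s.png"%sys.argv[2],cv2.resize(im,None,fx=s,fy=s,interpolation=cv2.INTER_CUBIC))
E
python3 snap.py scene s1 120 150 280 290
```

```text
(no output)
```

View pics/s1.png

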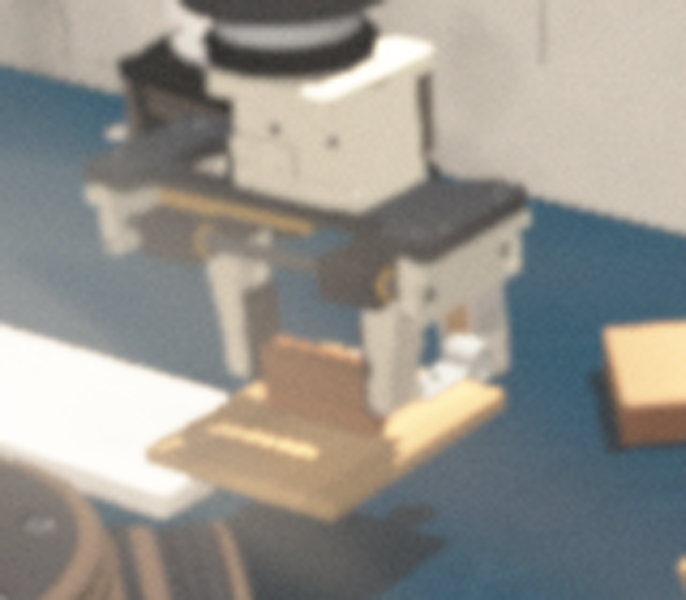

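```bash
cat > ov.py <<'E'
import sys
from station import viewer
from fit import *
# ov.py out x,y,z,yaw,pitch x0,y0,x1,y1 cam
v=[float(a) for a in sys.argv[2].split(",")]; c=[int(a) for a in sys.argv[3].split(",")]; n=sys.argv[4]
D={n:viewer.grab_frame(n)}
items=[(LID,pose(*v))]
if "crate" in sys.argv: items.append((CRATE,pose(.503,-.0252,.047,.110,-np.pi/6)))
s=min(800/(c[2]-c[0]),600/(c[3]-c[1]))
overlay(D,n,items,"pics/%s.png"%sys.argv[1],c,s)
E
python3 ov.py s2 .4255,.230,.0598,.0435,0 120,150,280,290 scene
```

```text
(no output)
```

View pics/s2.png

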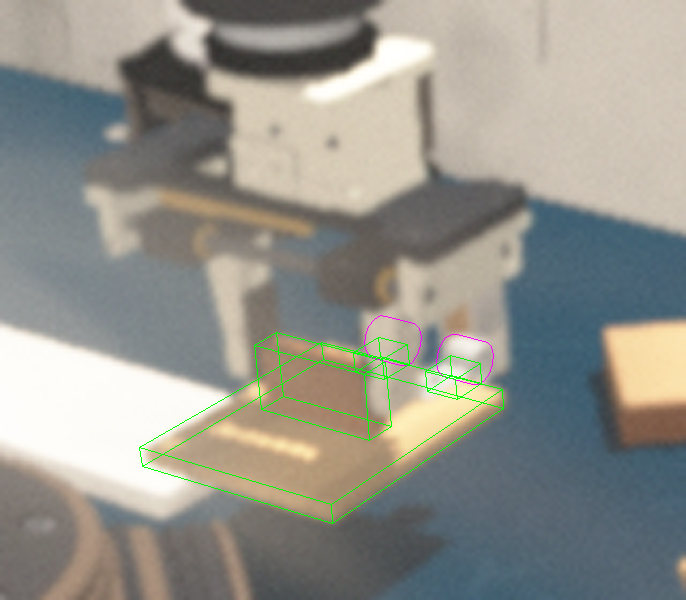

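```bash
cat > lidpath.py <<'E'
from h import *
c,s=np.cos(np.pi/6),.5
def tcp(ex,phi,O=(.503,-.0252,.047),psi=.110,up=0,dy=0,pz=.033,off=.037,xo=.001,zr=.050):
    ph=np.radians(phi); h=np.array([np.cos(psi),np.sin(psi)]); l=np.array([-h[1],h[0]])
    Er=ex/1e3*c-zr*s; Ez=O[2]+ex/1e3*s+zr*c
    rot=lambda a,b:(a*np.cos(ph)-b*np.sin(ph),a*np.sin(ph)+b*np.cos(ph))
    a,b=rot(-.06475,pz); r=Er+a; z=Ez+b
    o=rot(-.06475,0); lo=np.array(O[:2])+h*(Er+o[0])+l*dy
    t=np.array(O[:2])+h*(r-xo)+l*dy
    return (np.r_[t,z-off+up].round(4), np.r_[lo,Ez+o[1]+up].round(4))
if __name__=="__main__":
    print(tcp(58,0,up=.03))
    for ex,ph in((58,0),(59,6),(60,12),(62,18),(64,24),(65.5,28),(66.5,30),(64.75,30)): print(ex,ph,tcp(ex,ph))
E
python3 lidpath.py; python3 go.py 5 .425,.2297,.17,1.6145 .4617,-.0298,.20,1.681
```

```text
(array([ 0.4627, -0.0296,  0.1453]), array([ 0.4637, -0.0295,  0.1493]))
58 0 (array([ 0.4627, -0.0296,  0.1153]), array([ 0.4637, -0.0295,  0.1193]))
59 6 (array([ 0.4605, -0.0299,  0.1089]), array([ 0.4649, -0.0294,  0.113 ]))
60 12 (array([ 0.459 , -0.0301,  0.1021]), array([ 0.4668, -0.0292,  0.1068]))
62 18 (array([ 0.4592, -0.03  ,  0.0957]), array([ 0.4703, -0.0288,  0.1013]))
64 24 (array([ 0.4601, -0.0299,  0.0891]), array([ 0.4744, -0.0284,  0.096 ]))
65.5 28 (array([ 0.4613, -0.0298,  0.0848]), array([ 0.4777, -0.028 ,  0.0927]))
66.5 30 (array([ 0.4623, -0.0297,  0.0828]), array([ 0.4797, -0.0278,  0.0912]))
64.75 30 (array([ 0.4608, -0.0299,  0.0819]), array([ 0.4782, -0.0279,  0.0903]))
at [0.4249 0.2294 0.055 ] rot [-3.140e+00  1.000e-03  1.614e+00] F [-0.4 -0.3 -2.7] w 0.0641 t 7.78 q6 -2.43
0.01 0.01 -3.83 -0.000; 0.01 0.01 -3.83 -0.000; 0.01 0.01 -3.83 -0.000; -4.35 0.42 -0.50 -0.011; -4.35 0.37 -0.50 -0.011; -4.36 0.33 -0.50 -0.011; -4.36 0.28 -0.50 -0.011; -4.36 0.23 -0.50 -0.011; -4.36 0.18 -0.50 -0.011
```

>>> apply_moves(deltas="0 0 -3.8 0;0 0 -3.8 0;0 0 -3.8 0;-4.35 0.4 -0.5 -0.011;-4.35 0.35 -0.5 -0.011;-4.35 0.35 -0.5 -0.011;-4.35 0.3 -0.5 -0.011;-4.35 0.25 -0.5 -0.011;-4.35 0.2 -0.5 -0.011;0 0 0 0")

```text
t: 9.02
eef_pos: [0.4621, -0.0314, 0.199]
ee_rot: [-3.14, 0.001, 1.677]
force: [-0.1, 1.3, -2.8]
width: 0.0637
```

```bash
python3 go.py 5 .4627,-.0296,.15,1.681
```

```text
at [ 0.4621 -0.0314  0.199 ] rot [-3.140e+00  1.000e-03  1.677e+00] F [-0.1  1.3 -2.8] w 0.0637 t 9.03 q6 -1.82
0.17 0.08 4.90 -0.004
```

>>> apply_moves(deltas="0.1 0.1 2.45 -0.004;0.1 0 2.45 0;0 0 0 0;0 0 0 0")

```text
t: 9.52
eef_pos: [0.4637, -0.0266, 0.1513]
ee_rot: [3.141, 0.0, 1.685]
force: [0.8, 0.5, -1.2]
width: 0.0639
```

```bash
python3 go.py 5 .4627,-.0296,.1453,1.681
python3 - <<'E'
from lidpath import *
print(tcp(58,0,up=.03))
E
python3 ov.py s3 .4637,-.0295,.154,.110,0 240,160,400,310 scene crate; python3 ov.py s4 .4637,-.0295,.154,.110,0 260,190,390,320 top crate
```

```text
at [ 0.4637 -0.0266  0.1513] rot [3.141 0.    1.685] F [ 0.8  0.5 -1.2] w 0.0639 t 9.53 q6 -1.83
-0.29 -0.13 0.60 0.004
(array([ 0.4627, -0.0296,  0.1453]), array([ 0.4637, -0.0295,  0.1493]))
```

View pics/s3.png

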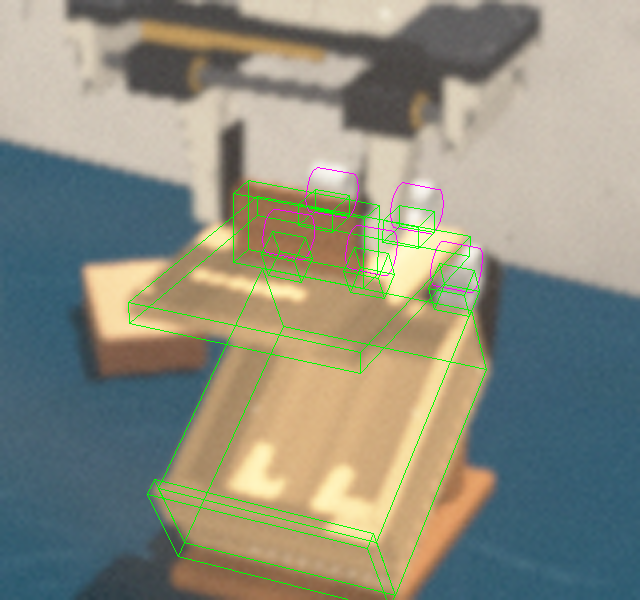

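View pics/s4.png

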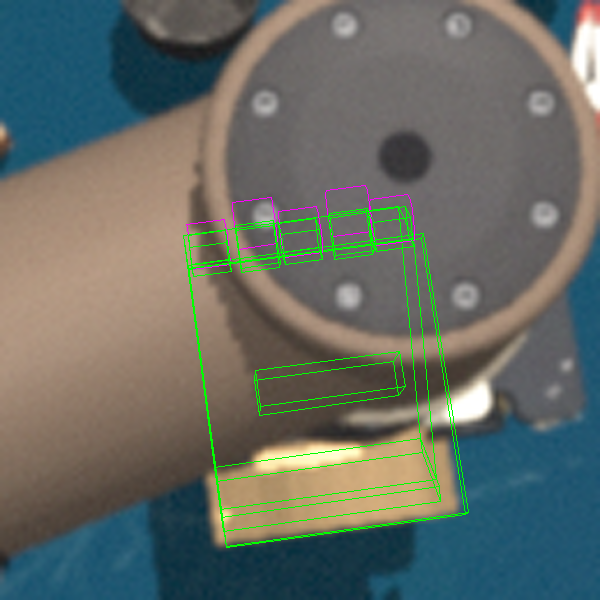

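>>> apply_moves(deltas="-0.3 -0.1 1 0.004;0 0 1 0;0 0 0 0;0 0 0 0")

```text
t: 10.12
eef_pos: [0.4627, -0.0301, 0.1308]
ee_rot: [-3.141, 0.0, 1.681]
force: [0.5, -0.4, -1.6]
width: 0.0636
```

```bash
python3 go.py 5 .4627,-.0296,.1153,1.681;python3 snap.py scene s5 250 180 390 300; python3 ov.py s6 .4637,-.0295,.1345,.110,0 260,190,390,320 top crate
```

```text
at [ 0.4627 -0.0301  0.1308] rot [-3.141  0.     1.681] F [ 0.5 -0.4 -1.6] w 0.0636 t 10.12 q6 -1.82
0.05 0.01 1.55 -0.000
```

View pics/s5.png

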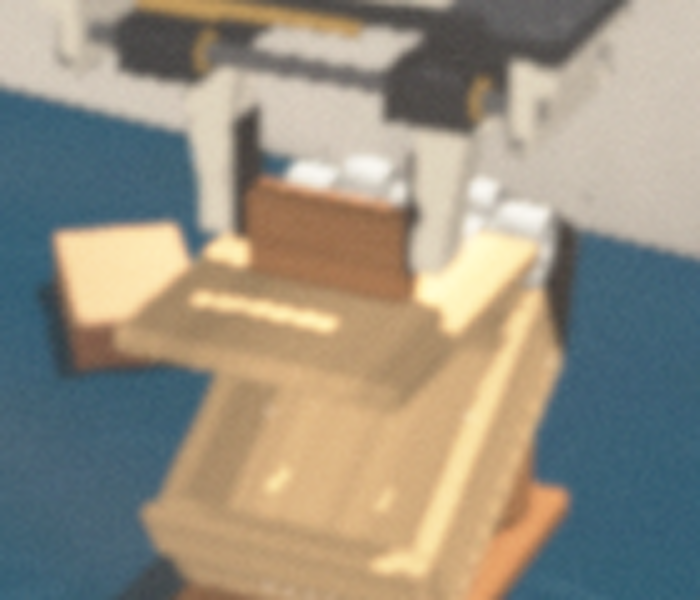

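View pics/s6.png

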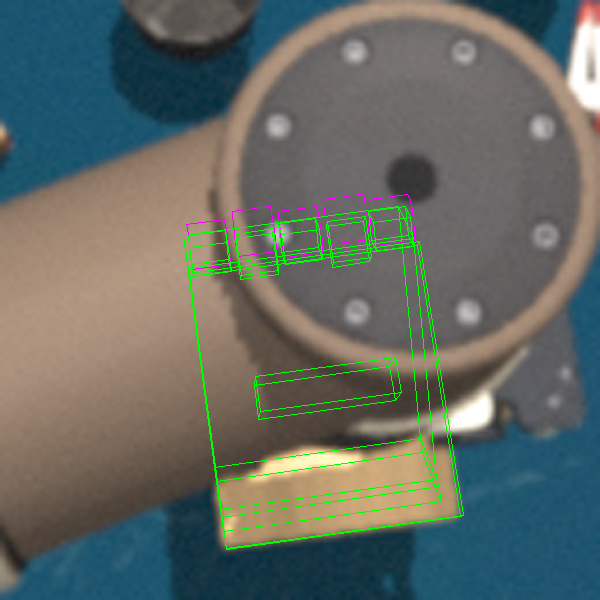

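>>> apply_moves(deltas="-0.1 0 0.8 0;0 0 0.75 0;0 0 0 0;0 0 0 0")

```text
t: 10.72
eef_pos: [0.4628, -0.0311, 0.1152]
ee_rot: [-3.141, 0.0, 1.681]
force: [0.1, -0.6, -2.2]
width: 0.064
```

>>> apply_moves(deltas="0 -0.1 0.3 0;0 -0.1 0.35 0;0 -0.1 0.35 0;0 -0.05 0.35 0;0 0 0 0")

```text
t: 11.35
eef_pos: [0.4583, -0.0317, 0.1012]
ee_rot: [-3.14, 0.0, 1.68]
force: [-4.2, -0.8, 0.2]
width: 0.0638
```

```bash
python3 snap.py scene s7 250 180 390 300; python3 ov.py s8 .4668,-.0292,.1068,.110,-.21 240,170,400,310 scene crate
```

```text
(no output)
```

View pics/s7.png

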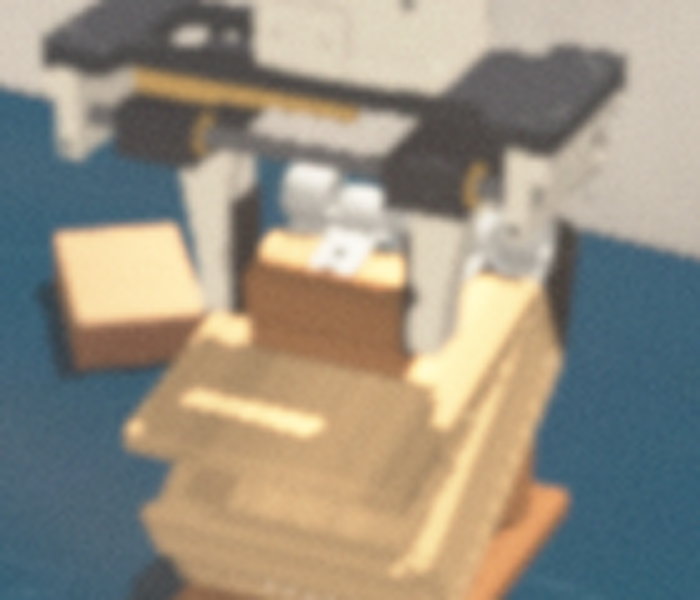

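View pics/s8.png

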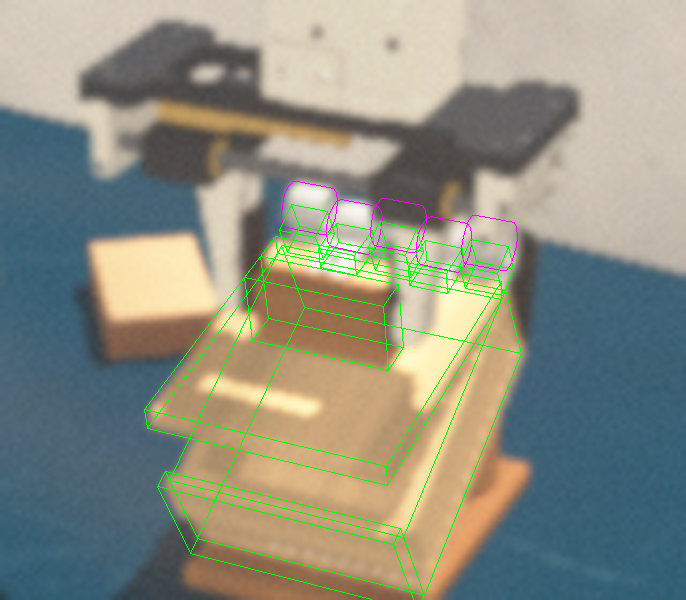

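>>> apply_moves(deltas="0 0.05 0.3 0;0 0.05 0.3 0;0 0.05 0.35 0;0 0.05 0.3 0;0 0 0 0")

```text
t: 12.08
eef_pos: [0.4605, -0.0314, 0.0888]
ee_rot: [-3.14, 0.0, 1.68]
force: [-3.9, -0.7, -0.2]
width: 0.0639
```

```bash
python3 ov.py s9 .4744,-.0284,.096,.110,-.419 240,170,400,310 scene crate
```

```text
(no output)
```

View pics/s9.png

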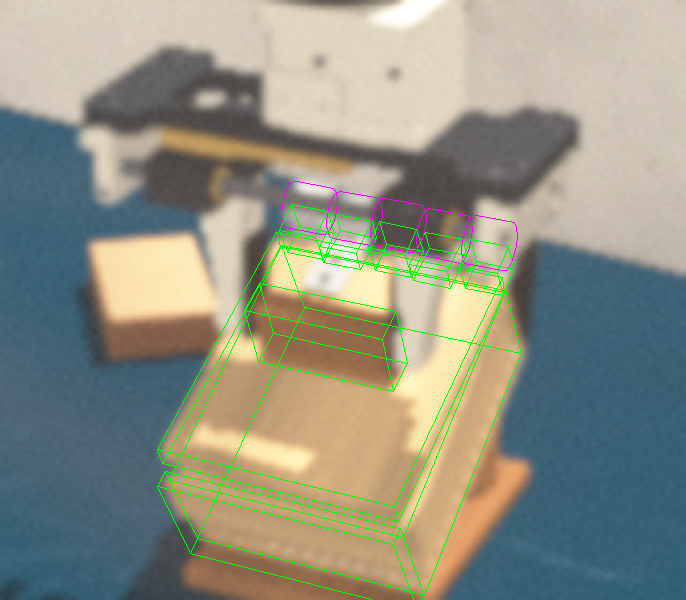

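>>> apply_moves(deltas="0 0.05 0.2 0;0 0.05 0.2 0;0 0.05 0.15 0;0 0.05 0.1 0;0 0 0 0;0 0 0 0")

```text
t: 12.88
eef_pos: [0.4621, -0.0312, 0.0823]
ee_rot: [-3.14, 0.0, 1.68]
force: [-6.6, -0.2, 1.4]
width: 0.0636
```

```bash
python3 ov.py s10 .4797,-.0278,.0912,.110,-.5236 240,170,400,310 scene crate; python3 snap.py scene s11 240 170 400 310
```

```text
(no output)
```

View pics/s10.png

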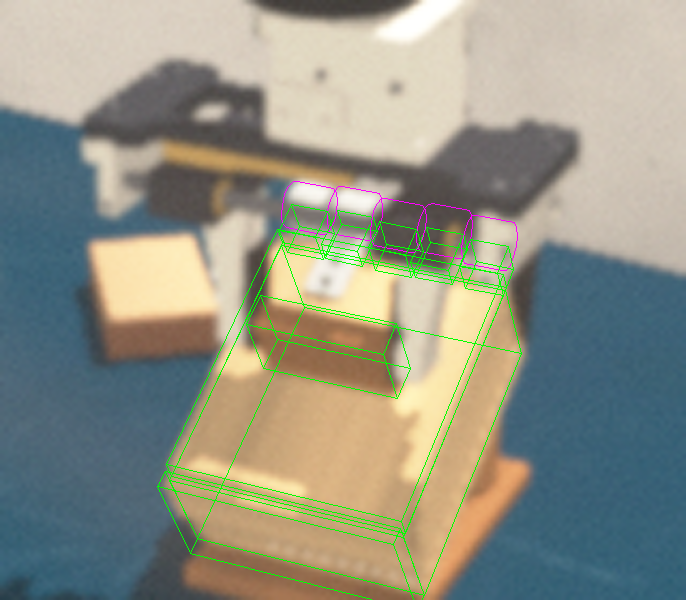

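View pics/s11.png

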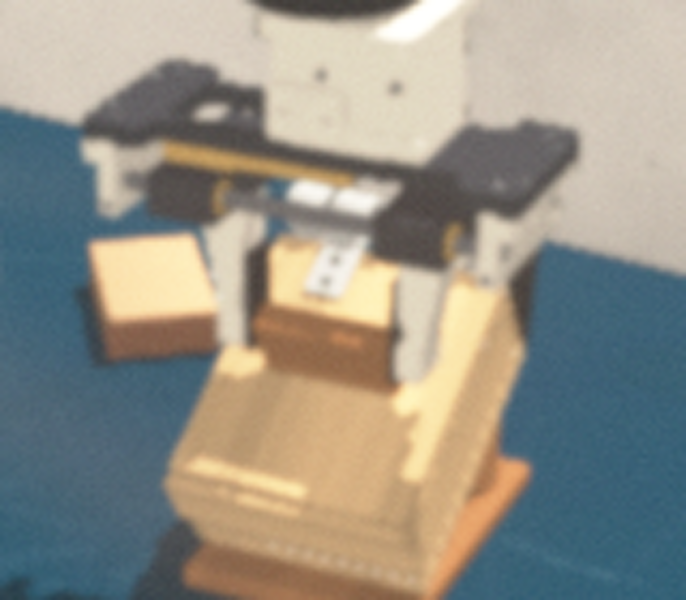

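>>> apply_moves(deltas="0 -0.15 0.1 0;0 -0.1 0.05 0;0 0 0 0;0 0 0 0")

```text
t: 13.48
eef_pos: [0.4617, -0.0309, 0.0817]
ee_rot: [3.14, -0.0, 1.681]
force: [0.6, 0.4, 1.2]
width: 0.0643
```

>>> apply_moves(deltas="0 0 0 0;0 0 0 0;0 0 0 0;0 0 0 0", gripper=-1)

```text
t: 13.98
eef_pos: [0.4607, -0.0313, 0.0812]
ee_rot: [-3.141, 0.0, 1.681]
force: [-0.3, -0.3, 0.1]
width: 0.0875
```

>>> apply_moves(deltas="0 0 -1.5 0;0 0 -4 0;0 0 -5 0;0 0 -3 0;3 -4.5 0 0;3 -4.5 0 0;0 0 0 0")

```text
t: 14.85
eef_pos: [0.3626, 0.0195, 0.2168]
ee_rot: [3.14, -0.002, 1.684]
force: [0.8, 0.8, 0.4]
width: 0.0879
```

```bash
python3 snap.py scene s12 240 170 400 310;python3 snap.py top s13 260 190 390 320
```

```text
(no output)
```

View pics/s12.png

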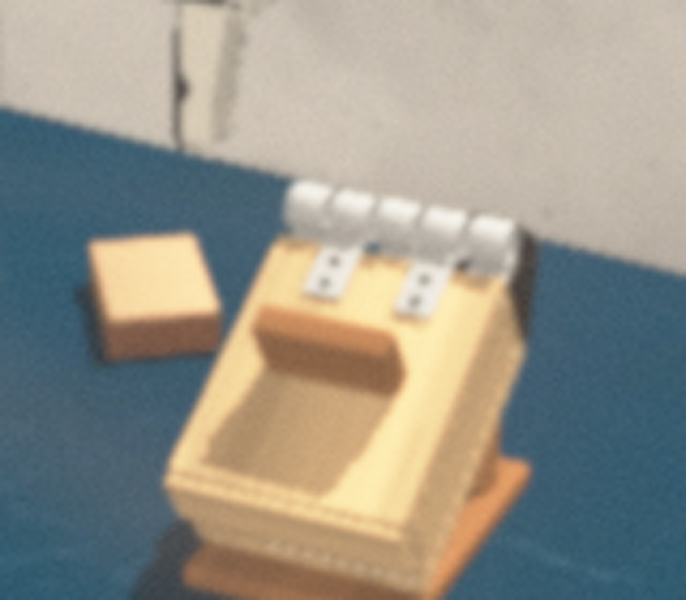

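View pics/s13.png

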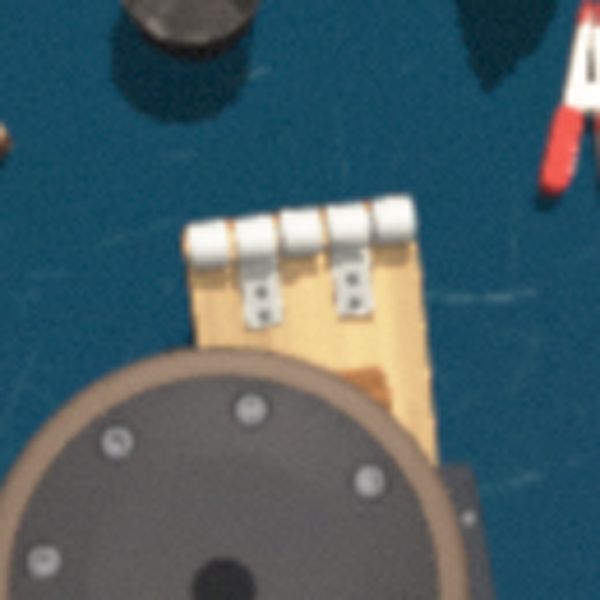

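```bash
cat > hinge.py <<'E'
from station import viewer
from fit import *
D={n:viewer.grab_frame(n) for n in("top","scene")}
K=[cyl(0,0,11,y-9,y+9,20) for y in(-44,-22,0,22,44)]
T0=pose(.503,-.0252,.047,.110,-np.pi/6); h=T0[:3,:3]@[.08,0,.062]+T0[:3,3]; print("nominal",h)
S={}
for c in D:
    im=cv2.GaussianBlur(D[c]["image"],(3,3),0).astype(float)
    r0=render(D[c],K,pose(*h,.11)); b=cv2.dilate((r0>.1).astype(np.uint8),np.ones((7,7)))>0
    w=np.clip((im.min(2)-110)/70,0,1); S[c]=(w,b)
def cost(p,cams):
    e=0
    for c in cams:
        w,b=S[c]; r=render(D[c],K,pose(p[0],p[1],p[2],p[3])); e+=(np.abs(r-w)[b]**2).sum()/60
    return e
for cams in(["top"],["scene"],["top","scene"]):
    x=np.r_[h,.11]
    for k in(1,.4,.2):
        f=cost if len(cams)==2 else cost
        if len(cams)==1:
            o=minimize(lambda p:cost(np.r_[p[:2],h[2],p[2]],cams),x[[0,1,3]],method="Nelder-Mead",options=dict(initial_simplex=x[[0,1,3]]+k*np.array([[0,0,0],[.006,0,0],[0,.006,0],[0,0,.05]]))); x=np.r_[o.x[:2],h[2],o.x[2]]
        else:
            o=minimize(lambda p:cost(p,cams),x,method="Nelder-Mead",options=dict(initial_simplex=x+k*np.array([[0,0,0,0],[.006,0,0,0],[0,.006,0,0],[0,0,.006,0],[0,0,0,.05]]))); x=o.x
    print(cams,x.round(4),round(o.fun,3))
overlay(D,"top",[(K,pose(*x))],"pics/h1.png",(290,220,360,270),11); overlay(D,"scene",[(K,pose(*x))],"pics/h2.png",(295,200,375,250),9)
E
python3 hinge.py
```

```text
nominal [ 0.54105066 -0.02099746  0.14069358]
['top'] [ 0.5418 -0.0212  0.1407  0.1094] 1.18
['scene'] [ 0.5562 -0.0149  0.1407  0.0792] 3.533
['top', 'scene'] [ 0.5401 -0.0211  0.1486  0.1064] 4.796
```

View pics/h1.png

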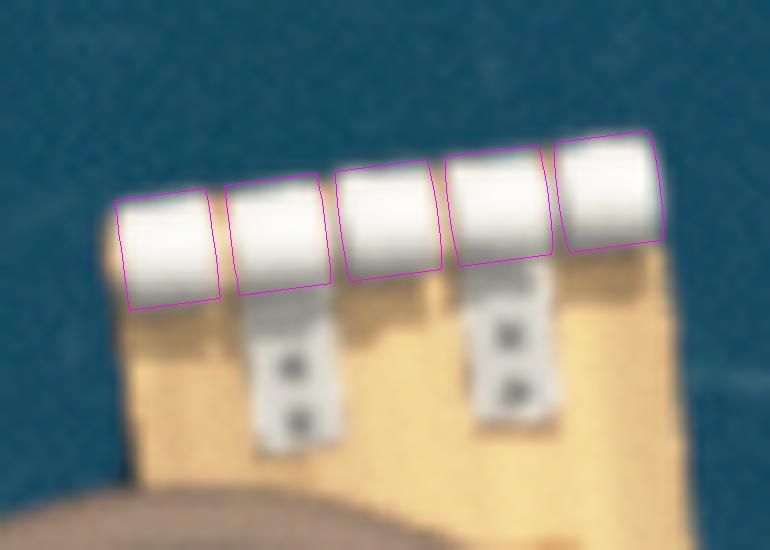

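View pics/h2.png

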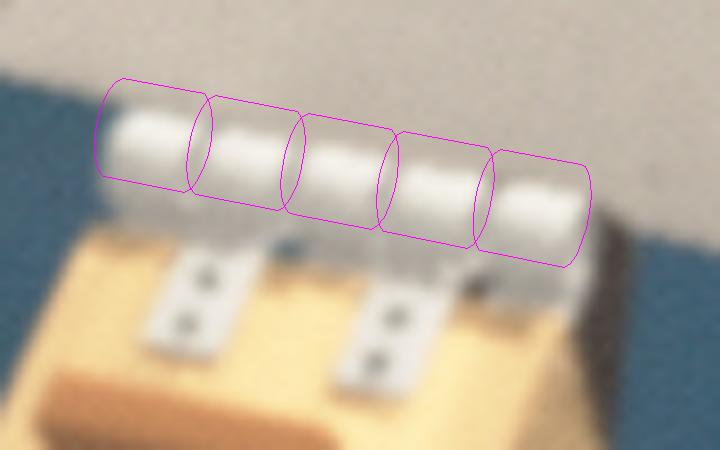

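```bash
cat >> hinge.py <<'E'
overlay(D,"scene",[(K,pose(.5417,-.0212,.1407,.1095))],"pics/h3.png",(295,200,375,250),9)
E
python3 hinge.py >/dev/null
```

```text
(no output)
```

View pics/h3.png

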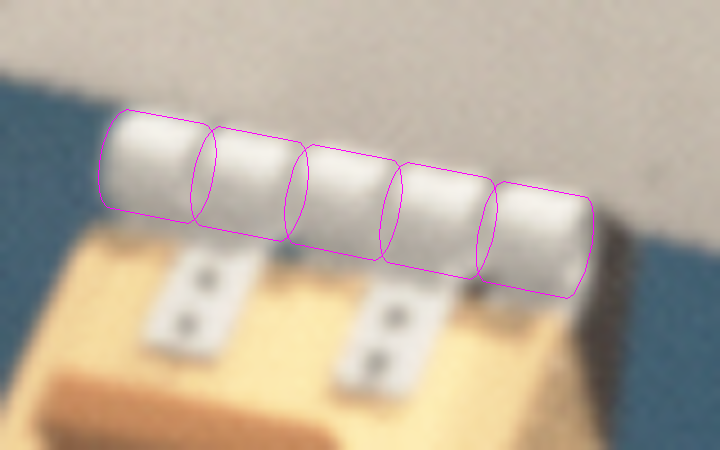

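```bash
sed -i 's/dy=(t\[3\]-yaw.*$/dy=t[3]-yaw/; /3.3: dy/d' go.py; python3 go.py 3 .5062,-.2333,.16,4.613
```

```text
at [0.3652 0.0181 0.216 ] rot [-3.141e+00  1.000e-03  1.679e+00] F [-0.4 -0.8  0.2] w 0.0878 t 15.15 q6 -2.06
-1.56 0.66 0.33 -0.173; -1.65 0.39 0.33 -0.173; -1.69 0.10 0.33 -0.173; -1.68 -0.19 0.33 -0.173; -1.63 -0.48 0.33 -0.173; -1.52 -0.75 0.33 -0.173; -1.37 -1.00 0.33 -0.173; -1.17 -1.22 0.33 -0.173; -0.95 -1.41 0.33 -0.173; -0.69 -1.55 0.33 -0.173
-0.42 -1.64 0.33 -0.173; -0.13 -1.69 0.33 -0.173; 0.17 -1.69 0.33 -0.173; 0.45 -1.63 0.33 -0.173; 0.73 -1.53 0.33 -0.173; 0.98 -1.38 0.33 -0.173; 1.20 -1.20 0.33 -0.173
```

>>> apply_moves(deltas="-1.56 0.66 0 -0.173; -1.65 0.39 0 -0.173; -1.69 0.10 0 -0.173; -1.68 -0.19 0 -0.173; -1.63 -0.48 0 -0.173; -1.52 -0.75 0 -0.173; -1.37 -1.00 0.5 -0.173; -1.17 -1.22 0.5 -0.173; -0.95 -1.41 0.5 -0.173; -0.69 -1.55 0.5 -0.173", gripper=-0.3)

```text
t: 16.4
eef_pos: [0.4486, -0.1305, 0.1953]
ee_rot: [3.141, -0.002, -2.869]
force: [-0.2, 0.1, 0.0]
width: 0.0571
```

>>> apply_moves(deltas="-0.42 -1.64 0.5 -0.173; -0.13 -1.69 0.5 -0.173; 0.17 -1.69 0.5 -0.173; 0.45 -1.63 0.5 -0.173; 0.73 -1.53 0.5 -0.173; 0.98 -1.38 0.5 -0.173; 1.20 -1.20 0.5 -0.173;0 0 0 0")

```text
t: 17.4
eef_pos: [0.5067, -0.2337, 0.1595]
ee_rot: [3.139, -0.0, -1.665]
force: [-0.3, -0.3, 0.2]
width: 0.0568
```

```bash
python3 go.py 5 .5062,-.2333,.03,-1.670
```

```text
at [ 0.5067 -0.2337  0.1595] rot [ 3.139 -0.    -1.665] F [-0.3 -0.3  0.2] w 0.0568 t 17.4 q6 1.56
-0.01 0.02 4.32 0.002; -0.01 0.02 4.32 0.002; -0.01 0.02 4.32 0.002
```

>>> apply_moves(deltas="0 0 4.3 0.004; 0 0 4.3 0; 0 0 4.2 0;0 0 0 0")

```text
t: 17.9
eef_pos: [0.5041, -0.2319, 0.0304]
ee_rot: [3.135, 0.0, -1.67]
force: [-0.5, -0.2, 0.8]
width: 0.0566
```

```bash
cat > ovp.py <<'E'
import sys
from station import viewer,readout
from fit import *
v=[float(a) for a in sys.argv[2].split(",")]; c=[int(a) for a in sys.argv[3].split(",")]; n=sys.argv[4]
D={n:viewer.grab_frame(n)}
s=readout.get_state(); p=s["eef_pos"]; yw=s["ee_rot"][2]
G=[]
for sg in(-1,1):
    w=s["width"]/2*1e3; b=box(*( (w,w+8) if sg>0 else (-w-8,-w)),-9.5,9.5,26,60); G.append(b)
Tg=pose(p[0],p[1],p[2],yw)
items=[(PIN,pose(*v)),(G,Tg)]
s=min(800/(c[2]-c[0]),600/(c[3]-c[1]))
overlay(D,n,items,"pics/%s.png"%sys.argv[1],c,s)
E
python3 ovp.py p1 .4535,-.228,0,1.4715 360,220,500,370 scene; python3 ovp.py p2 .4535,-.228,0,1.4715 340,190,480,330 top
```

```text
(no output)
```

View pics/p1.png

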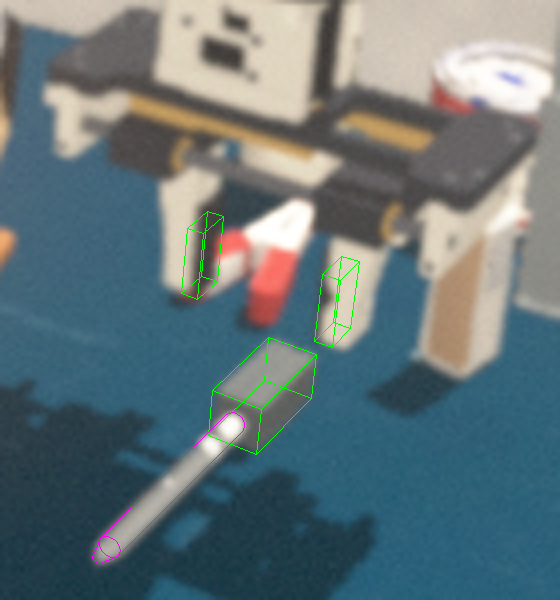

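View pics/p2.png

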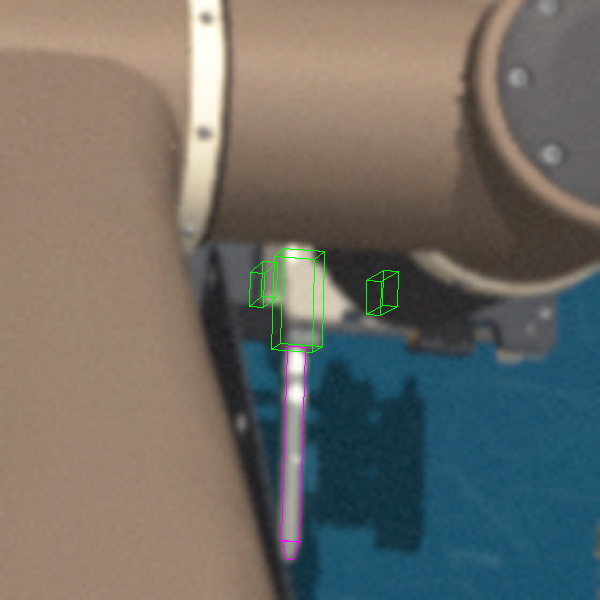

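>>> apply_moves(deltas="0.1 -0.2 1.5 0;0 0 1.5 0;0 0 0 0;0 0 0 0")

```text
t: 18.5
eef_pos: [0.5089, -0.2333, 0.0034]
ee_rot: [3.142, -0.0, -1.666]
force: [0.2, 0.1, -0.6]
width: 0.0569
```

>>> apply_moves(deltas="0 0 0.5 0;0 0 0.5 0;0 0 0 0")

```text
t: 18.88
eef_pos: [0.5084, -0.2332, -0.0072]
ee_rot: [3.141, 0.0, -1.666]
force: [-0.0, -0.5, -0.4]
width: 0.0567
```

```bash
python3 go.py 5 .5062,-.2333,-.021,-1.670; python3 ovp.py p3 .4535,-.228,0,1.4715 360,220,500,370 scene
```

```text
at [ 0.5084 -0.2332 -0.0072] rot [ 3.141  0.    -1.666] F [-0.  -0.5 -0.4] w 0.0567 t 18.88 q6 1.56
0.03 0.22 1.38 0.004
```

View pics/p3.png

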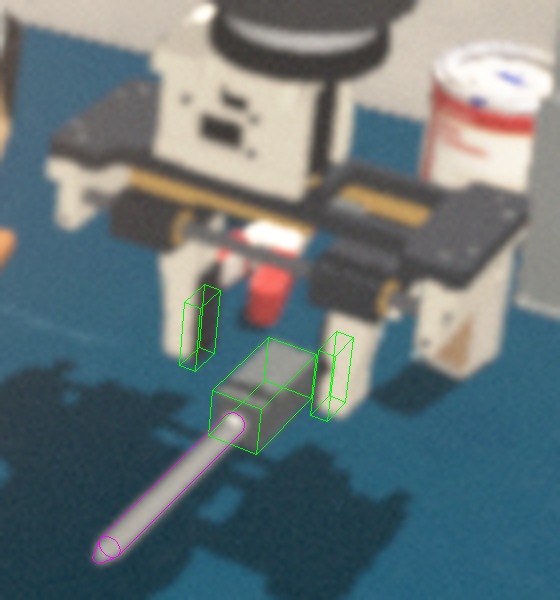

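>>> apply_moves(deltas="0 0.3 0.6 0.004;0 0.1 0.6 0;0 0 0 0")

```text
t: 19.3
eef_pos: [0.5042, -0.2328, -0.0194]
ee_rot: [3.14, 0.0, -1.67]
force: [-0.5, -0.6, 0.2]
width: 0.0569
```

>>> apply_moves(deltas="0 0 0.2 0;0 0 0 0;0 0 0 0")

```text
t: 19.68
eef_pos: [0.505, -0.2329, -0.0206]
ee_rot: [-3.141, 0.0, -1.67]
force: [-0.1, -0.6, 0.0]
width: 0.0568
```

>>> apply_moves(deltas="0 0 0 0;0 0 0 0;0 0 0 0;0 0 0 0;0 0 0 0", gripper=1, squeeze=30)

```text
t: 20.3
eef_pos: [0.5048, -0.2329, -0.0207]
ee_rot: [-3.142, -0.0, -1.67]
force: [-0.0, 0.2, -0.3]
width: 0.0237
```

```bash
python3 ovp.py p4 .4535,-.228,0,1.4715 360,220,500,370 scene
```

```text
(no output)
```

View pics/p4.png

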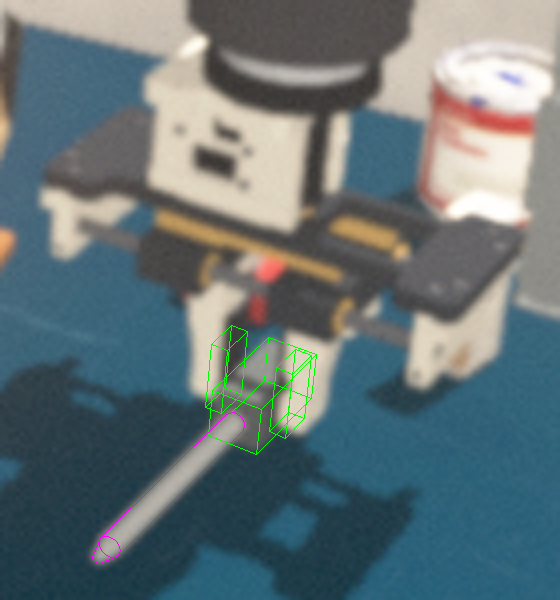

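>>> apply_moves(deltas="0 0 -0.5 0;0 0 -1.5 0;0 0 -3 0;0 0 -4 0;0 0 0 0;0 0 0 0")

```text
t: 21.1
eef_pos: [0.5046, -0.2327, 0.0697]
ee_rot: [-3.141, 0.0, -1.67]
force: [-0.7, -0.4, -3.0]
width: 0.0237
```

```bash
python3 ovp.py p5 .4535,-.228,.09,1.4715 340,200,500,350 scene;  python3 ovp.py p6 .4535,-.228,.09,1.4715 340,190,480,330 top
```

```text
(no output)
```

View pics/p5.png

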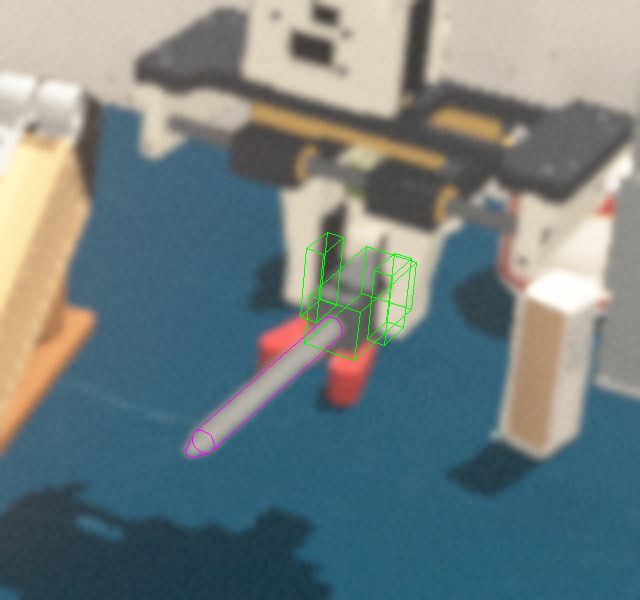

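View pics/p6.png

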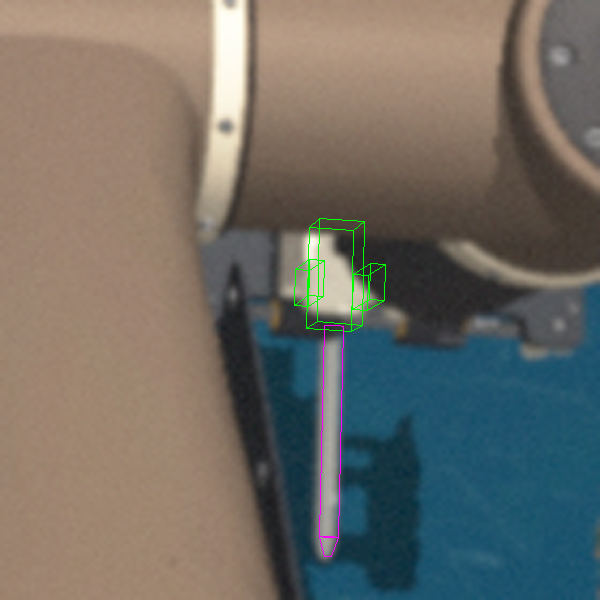

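```bash
python3 go.py 4 .5046,-.2327,.155,-1.670 .5646,-.2294,.155,-3.032
```

```text
at [ 0.504  -0.2327  0.0686] rot [ 3.14  0.   -1.67] F [-0.2  0.4 -1.3] w 0.0236 t 21.2 q6 1.55
-0.00 -0.02 -2.88 0.000; -0.00 -0.02 -2.88 0.000; -0.00 -0.02 -2.88 0.000; -0.12 -0.74 -0.00 0.170; -0.24 -0.71 -0.00 0.170; -0.36 -0.66 -0.00 0.170; -0.46 -0.59 -0.00 0.170; -0.56 -0.50 -0.00 0.170; -0.63 -0.40 -0.00 0.170; -0.69 -0.29 -0.00 0.170
-0.73 -0.17 -0.00 0.170
```

>>> apply_moves(deltas="0 0 -2.9 0;0 0 -2.9 0;0 0 -2.9 0;-0.12 -0.74 0 0.170; -0.24 -0.71 0 0.170; -0.36 -0.66 0 0.170; -0.46 -0.59 0 0.170; -0.56 -0.50 0 0.170; -0.63 -0.40 0 0.170; -0.69 -0.29 0 0.170")

```text
t: 22.45
eef_pos: [0.5567, -0.2297, 0.1548]
ee_rot: [3.14, -0.002, -2.865]
force: [-0.0, 0.4, -1.6]
width: 0.024
```

>>> apply_moves(deltas="-0.73 -0.17 0 0.170;0 0 0 0;0 0 0 0")

```text
t: 22.82
eef_pos: [0.5641, -0.2294, 0.1554]
ee_rot: [3.141, -0.002, -3.026]
force: [0.2, -0.4, -2.0]
width: 0.0236
```

```bash
python3 go.py 4 .5646,-.2294,.120,-3.032
```

```text
at [ 0.5641 -0.2294  0.1554] rot [ 3.141e+00 -2.000e-03 -3.026e+00] F [ 0.2 -0.4 -2. ] w 0.0236 t 22.82 q6 0.18
-0.05 -0.01 3.54 0.006
```

>>> apply_moves(deltas="-0.05 0 2.4 0.006;0 0 2.3 0;0 0 0 0;0 0 0 0;0 0 0 0")

```text
t: 23.45
eef_pos: [0.5659, -0.2295, 0.1105]
ee_rot: [-3.141, 0.002, -3.035]
force: [-0.8, 0.1, -2.2]
width: 0.0235
```

```bash
cat > pinov.py <<'E'
import sys
from station import viewer,readout
from fit import *
H=np.array([.5417,-.0212,.1407]); PSI=.1095
if "-k" in sys.argv: pass
D={n:viewer.grab_frame(n) for n in("scene","top")}
s=readout.get_state(); p=s["eef_pos"]; yw=s["ee_rot"][2]+np.pi; yw=(yw+np.pi)%(2*np.pi)-np.pi
P=[q.copy() for q in PIN]
T=pose(p[0]-np.sin(yw)*.0515,p[1]+np.cos(yw)*.0515,p[2]+.0207,yw)
K=[cyl(0,0,11,y-9,y+9,20) for y in(-44,-22,0,22,44)]
u=np.array([-np.sin(PSI),np.cos(PSI)]); n=np.array([np.cos(PSI),np.sin(PSI)])
d=p[:2]-H[:2]; print("eef",np.round(p,4),"yaw-err",round(yw-PSI,4),"along",round(d@u*1e3,1),"lat",round(d@n*1e3,1),"z-axis err",round((p[2]+.0327-H[2])*1e3,1),"F",np.round(s["force"],1),"M",np.round(s["moment"],2),"t",s["t"])
it=[(P,T),(K,pose(*H,PSI))]
a=sys.argv[1]
overlay(D,"scene",it,"pics/%sa.png"%a,(290,190,430,290),5.7); overlay(D,"top",it,"pics/%sb.png"%a,(280,200,440,300),5)
E
python3 pinov.py q1
```

```text
eef [ 0.5657 -0.2294  0.1102] yaw-err -0.003 along -209.6 lat 1.1 z-axis err 2.2 F [ 0.5 -0.2 -2.3] M [-0.03  0.08 -0.03] t 23.55
```

View pics/q1a.png

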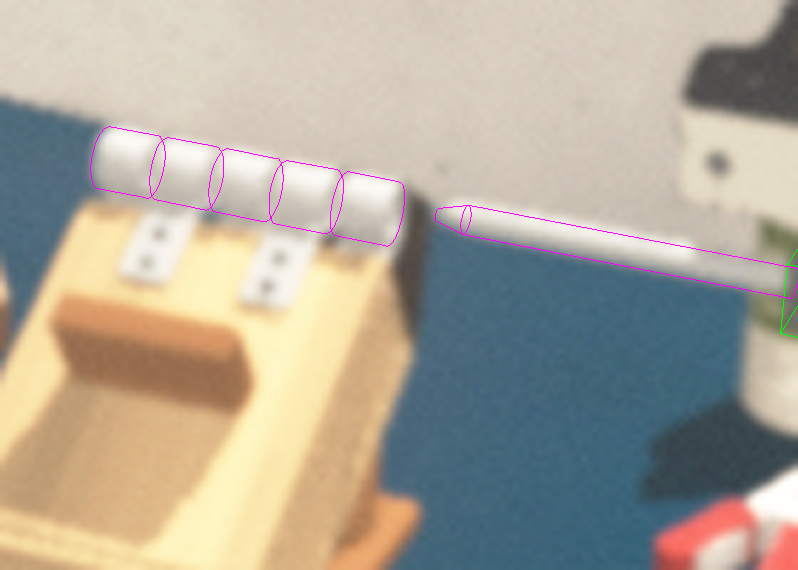

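View pics/q1b.png

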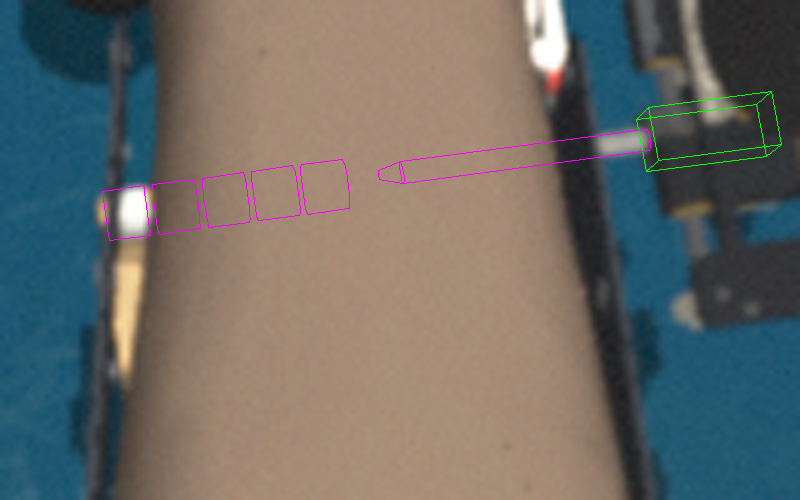

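>>> apply_moves(deltas="0.1 0 0.2 -0.003;0 0 0 0;0 0 0 0")

```text
t: 23.92
eef_pos: [0.5642, -0.2295, 0.1073]
ee_rot: [-3.142, -0.0, -3.032]
force: [0.4, 0.1, -1.1]
width: 0.0239
```

```bash
python3 pinov.py q2
```

```text
eef [ 0.5642 -0.2295  0.1073] yaw-err -0.0005 along -209.5 lat -0.4 z-axis err -0.7 F [ 0.9 -0.4 -0.6] M [-0.01  0.07 -0.04] t 24.025
```

View pics/q2a.png

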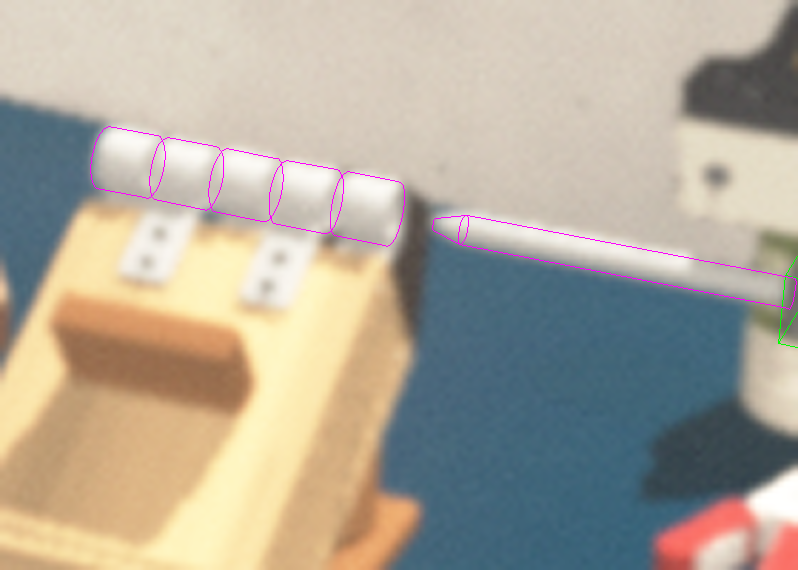

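>>> apply_moves(deltas="0 1 -0.05 0;0 0.8 0 0;0 0.6 0 0;0 0 0 0")

```text
t: 24.52
eef_pos: [0.5616, -0.205, 0.1079]
ee_rot: [-3.142, 0.0, -3.032]
force: [-0.6, -0.9, -1.2]
width: 0.0237
```

```bash
python3 pinov.py q3
```

```text
eef [ 0.5617 -0.2055  0.1079] yaw-err -0.0001 along -185.4 lat -0.3 z-axis err -0.1 F [ 0.5 -0.6 -1.4] M [ 0.01  0.08 -0.02] t 24.625
```

View pics/q3a.png

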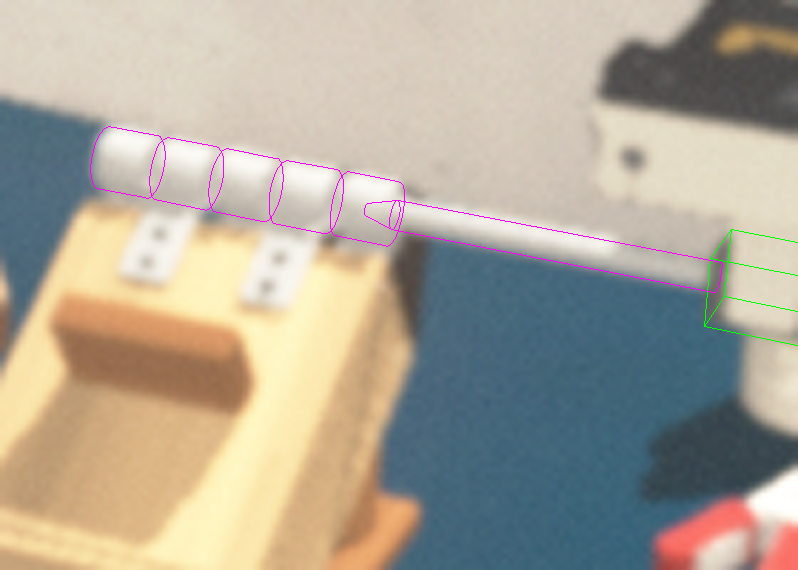

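>>> apply_moves(deltas="0 0.8 0 0;0 0.8 0 0;0 0.8 0 0;0 0 0 0")

```text
t: 25.12
eef_pos: [0.559, -0.1811, 0.1079]
ee_rot: [3.142, 0.0, -3.032]
force: [-0.2, -0.0, -1.8]
width: 0.0238
```

>>> apply_moves(deltas="0 0.8 0 0;0 0.8 0 0;0 0.8 0 0;0 0 0 0")

```text
t: 25.62
eef_pos: [0.5563, -0.1573, 0.1079]
ee_rot: [3.142, 0.0, -3.032]
force: [0.1, 0.6, -2.0]
width: 0.0237
```

```bash
python3 pinov.py q4
```

```text
eef [ 0.5564 -0.1578  0.1078] yaw-err -0.0 along -137.4 lat -0.3 z-axis err -0.2 F [ 0.4  0.2 -1.1] M [ 0.01  0.1  -0.04] t 25.725
```

>>> apply_moves(deltas="0 0.8 0 0;0 0.8 0 0;0 0.8 0 0;0 0 0 0")

```text
t: 26.22
eef_pos: [0.5538, -0.1334, 0.1079]
ee_rot: [3.142, 0.0, -3.032]
force: [0.1, 0.2, -1.0]
width: 0.0236
```

>>> apply_moves(deltas="0 0.8 0 0;0 0.8 0 0;0 0.8 0 0;0 0 0 0")

```text
t: 26.72
eef_pos: [0.5511, -0.1096, 0.1078]
ee_rot: [3.142, 0.0, -3.032]
force: [0.0, 0.5, -1.3]
width: 0.0239
```

```bash
python3 pinov.py q5
```

```text
eef [ 0.5512 -0.11    0.1078] yaw-err -0.0001 along -89.3 lat -0.3 z-axis err -0.2 F [ 0.7 -0.1 -1.8] M [ 0.02  0.1  -0.03] t 26.825
```

View pics/q5a.png

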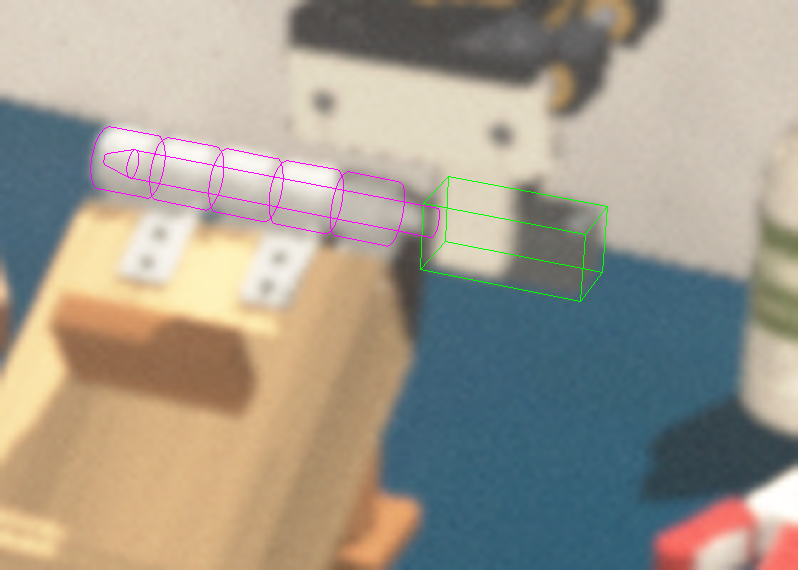

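>>> apply_moves(deltas="0 0.6 0 0;0 0.5 0 0;0 0 0 0")

```text
t: 27.2
eef_pos: [0.5499, -0.0989, 0.1078]
ee_rot: [3.142, 0.0, -3.032]
force: [-1.1, -0.1, -1.2]
width: 0.0237
```

>>> apply_moves(deltas="0 0.2 0 0;0 0.1 0 0;0 0 0 0")

```text
t: 27.58
eef_pos: [0.5496, -0.0967, 0.1078]
ee_rot: [-3.141, -0.0, -3.033]
force: [0.7, -3.7, -2.6]
width: 0.0234
```

```bash
python3 pinov.py q6
```

```text
eef [ 0.5497 -0.0967  0.1078] yaw-err -0.0006 along -75.9 lat -0.3 z-axis err -0.2 F [ 1.9 -4.1 -2.1] M [-1.58 -0.26  0.03] t 27.675
```

View pics/q6a.png

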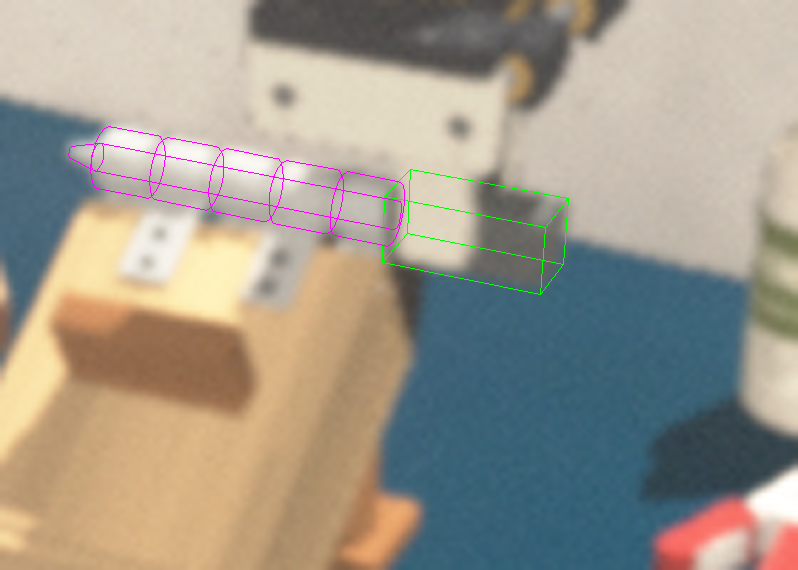

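>>> apply_moves(deltas="0 0.15 0 0;0 0.15 0 0;0 0 0 0;0 0 0 0")

```text
t: 28.18
eef_pos: [0.5496, -0.0966, 0.1079]
ee_rot: [-3.137, -0.001, -3.033]
force: [4.6, -20.7, -6.4]
width: 0.0239
```

```bash
python3 pinov.py q7
```

```text
eef [ 0.5496 -0.0966  0.108 ] yaw-err -0.0007 along -75.8 lat -0.4 z-axis err -0.0 F [  4.8 -20.   -6.4] M [-7.46 -1.79  0.01] t 28.275
```

>>> apply_moves(deltas="0 -0.2 0 0;0 0 0 0;0 0 0 0")

```text
t: 28.65
eef_pos: [0.5496, -0.0967, 0.1078]
ee_rot: [-3.14, -0.0, -3.033]
force: [3.4, -9.5, -3.6]
width: 0.024
```

```bash
python3 go.py 5 .55,-.0966,.1,-3.03
```

```text
at [ 0.5496 -0.0967  0.1078] rot [-3.14  -0.    -3.033] F [ 3.4 -9.5 -3.6] w 0.024 t 28.65 q6 -0.07
-0.04 0.00 0.78 -0.003
```

>>> apply_moves(deltas="0 -0.1 0 0;0 0 0 0")

```text
t: 28.9
eef_pos: [0.5496, -0.0967, 0.1078]
ee_rot: [-3.141, 0.0, -3.033]
force: [1.4, -6.0, -2.6]
width: 0.0235
```

>>> apply_moves(deltas="0 0 0 0;0 0 0 0;0 0 0 0;0 0 0 0", gripper=-0.2)

```text
t: 29.4
eef_pos: [0.5496, -0.0961, 0.1078]
ee_rot: [3.141, 0.0, -3.032]
force: [-0.8, 0.2, 0.5]
width: 0.0517
```

>>> apply_moves(deltas="0 0 -1 0;0 0 -3 0;0 0 -5 0;0 0 -3 0;0 -5 0 0;0 -5 0 0;0 -5 0 0;0 0 0 0")

```text
t: 30.4
eef_pos: [0.5657, -0.2483, 0.2278]
ee_rot: [-3.141, -0.001, -3.036]
force: [0.3, 1.0, -0.6]
width: 0.0527
```

Run:
```python
from station import viewer,readout
from fit import *
D={n:viewer.grab_frame(n) for n in("scene","top")}
P=pose(.5417+.1093*.023,-.0212-.994*.023,.1407-.012,.1095)
K=[cyl(0,0,11,y-9,y+9,20) for y in(-44,-22,0,22,44)]
it=[(PIN,P),(K,pose(.5417,-.0212,.1407,.1095))]
overlay(D,"scene",it,"pics/r1.png",(290,190,430,290),5.7); overlay(D,"top",it,"pics/r2.png",(280,200,420,300),5.7)
overlay(D,"scene",[],"pics/r3.png",(290,190,430,290),5.7); overlay(D,"top",[],"pics/r4.png",(280,200,420,300),5.7)
cv2.imwrite("pics/r5.png",D["scene"]["image"][:,:,::-1])
```

```text
(no output)
```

View pics/r1.png

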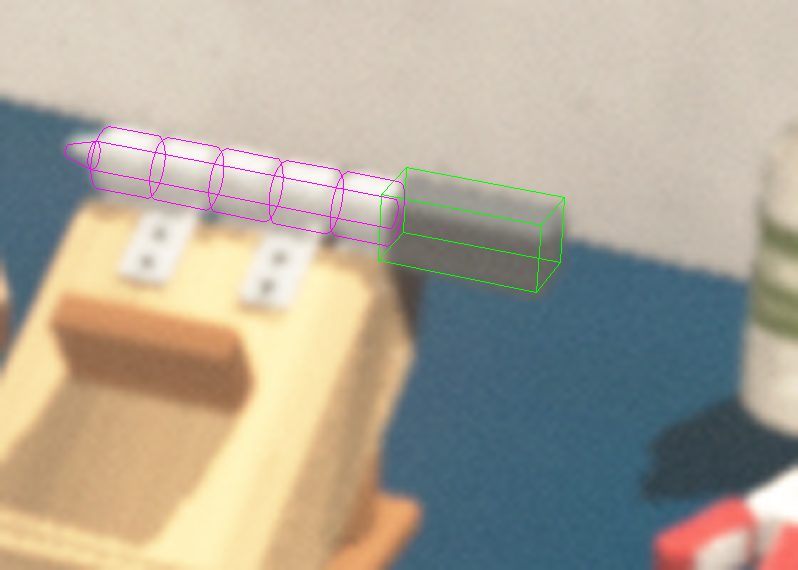

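View pics/r2.png

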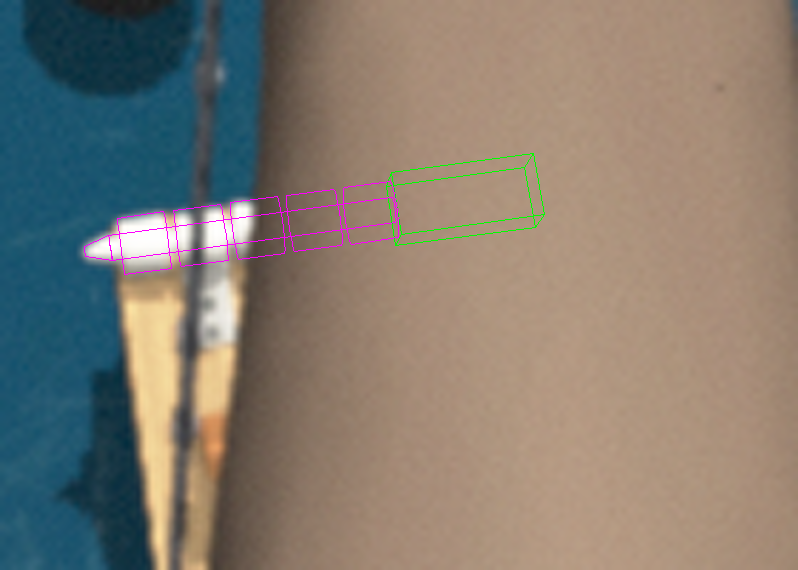

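View pics/r3.png

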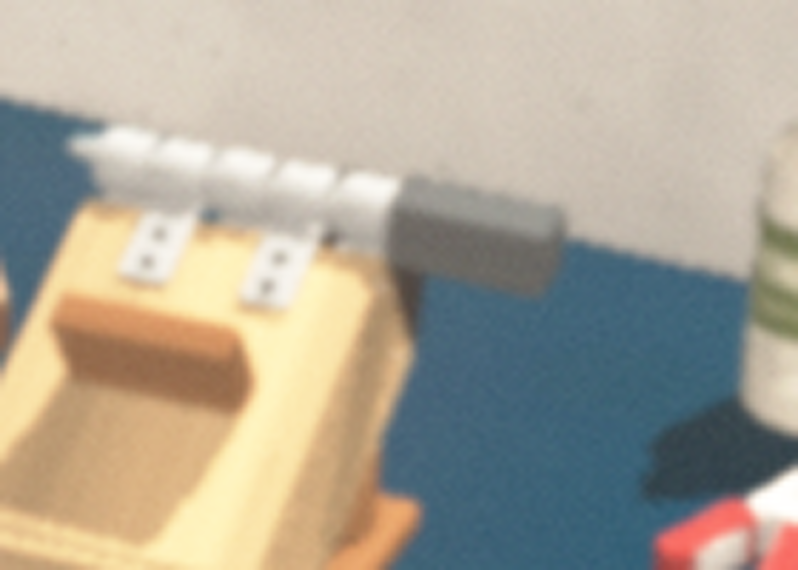

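View pics/r4.png

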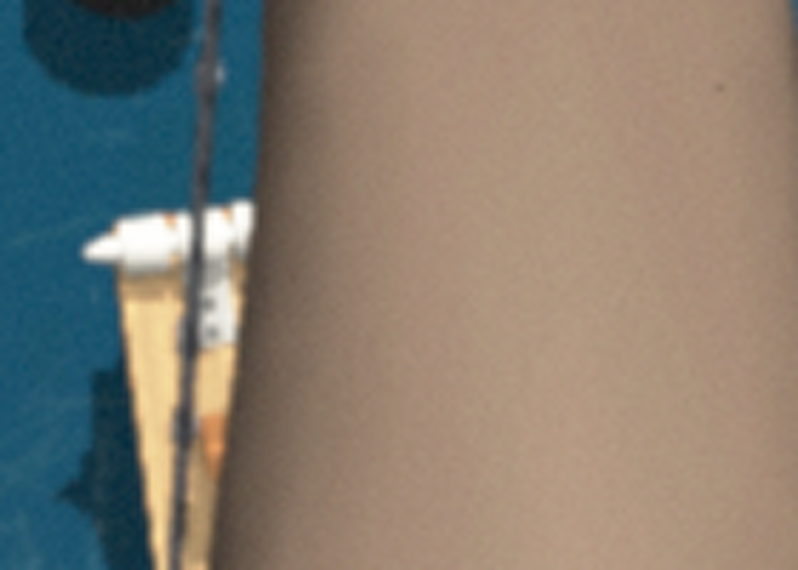

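View pics/r5.png

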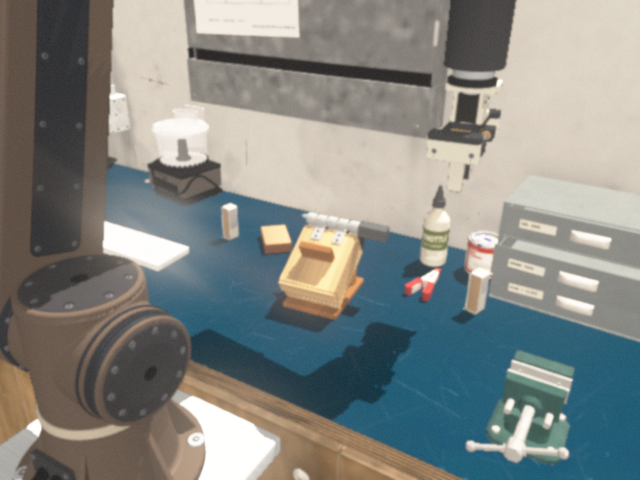

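>>> apply_moves(deltas="3 -4.5 0 0;3 -4.5 0 0;3 -4.5 0 0;3 -4.5 0 0;3 -4.5 0 0;3 -4.5 0 0;0 0 0 0;0 0 0 0")

```text
t: 31.5
eef_pos: [0.4168, -0.5326, 0.228]
ee_rot: [3.142, 0.0, -3.032]
force: [0.1, -0.1, 0.4]
width: 0.0528
```

Run:
```python
from station import viewer,readout
from fit import *
D={n:viewer.grab_frame(n) for n in("scene","top")}
P=pose(.5417+.1093*.023,-.0212-.994*.023,.1407-.012,.1095)
K=[cyl(0,0,11,y-9,y+9,20) for y in(-44,-22,0,22,44)]
it=[(PIN,P),(K,pose(.5417,-.0212,.1407,.1095))]
overlay(D,"top",it,"pics/t1.png",(285,215,385,285),8)
overlay(D,"top",[],"pics/t2.png",(285,215,385,285),8)
cv2.imwrite("pics/t3.png",D["top"]["image"][:,:,::-1])
```

```text
(no output)
```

View pics/t1.png

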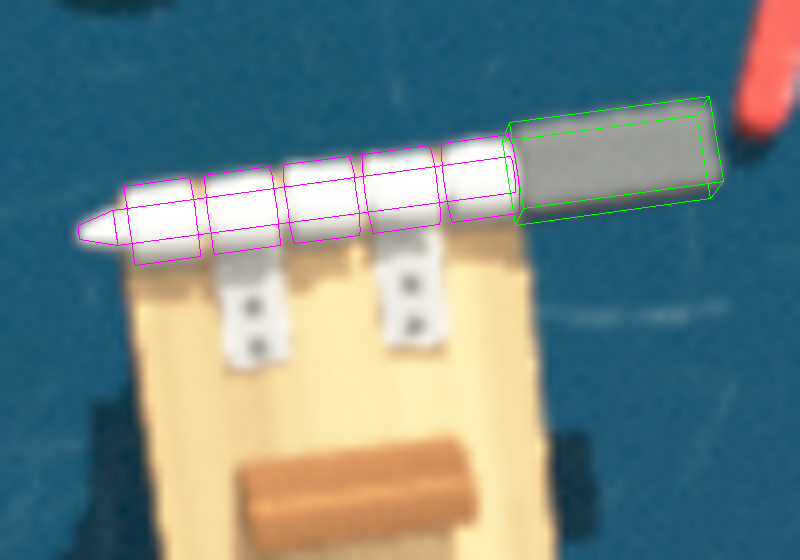

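View pics/t2.png

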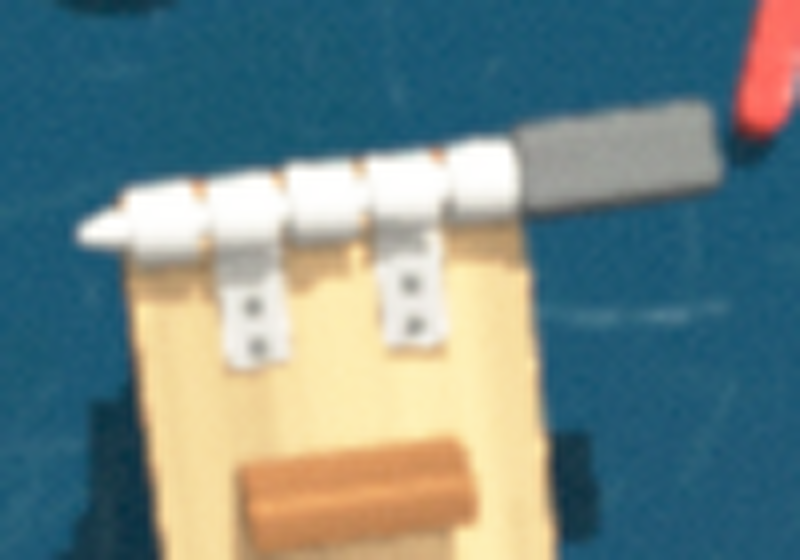

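View pics/t3.png

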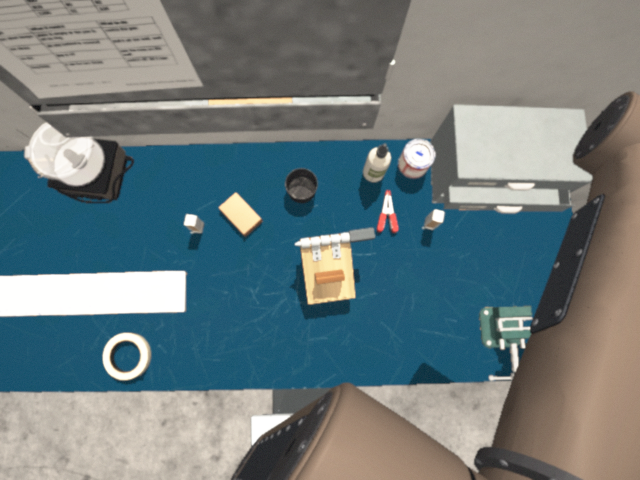

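```bash
python3 -c "
from station import job,readout
print(readout.get_state()['force'],readout.get_state()['t']); print(job.job_done())"
```

```text
[0.50955511 0.35934323 0.32321106] 31.6
the job is handed in; nothing more can be done
None
```

The lid is closed on the crate with its knuckles between the crate's. The pin is through all five from the right-hand (−y) end, with its head against the end knuckle. I handed the job in at about 31.6 s; it gives no verdict.

**How it was done:** I gripped the lid's bar by its two ends and let it pivot to 30° on the crate rim as I lowered it. Then I gripped the pin by its head and slid it in until it stopped dead, at about 20 N.

**Last checks:**
- **Pin:** the top camera shows no gap between the head and the end knuckle, and the tip sticks out at the far end.
- **Lid:** it lies flat on the rim.
- **Bystanders:** all five look unmoved in the picture; I did not measure them.
- **Arm:** it is well clear, with no contact force beyond noise.

**What disagreed:**
- **Finger height:** the finger tips sat about 26 mm higher than the reported tool point implied. The camera showed it, and going below the lid's top without contact confirmed it. I corrected for it throughout.
- **Pin depth:** the pin stopped about 1.3 mm short of my calculated home position. That is within camera error and under the 5 mm limit.
- **Pin tilt:** once released, the pin drooped slightly at the head, by about 0.03 rad against the 0.05 rad limit.

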